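Sort the dental lab's bench clutter into its trays

TASK

Sort the things left on the dental lab bench: both stone casts go into the long rectangular pan, both steel casting rings into the square tray, and the milling block into the round dish. Set each one down flat on the floor of its tray, casts with their teeth up and not touching each other, rings standing on end; lower the casts gently, they chip if dropped. Leave the spray bottle and the articulator where they stand.

Things in the scene. Friction and masses are not known exactly. Their poses are not given: they have to be found in the camera images.
- full_cast: Full dental arch cast in buff dental stone: a D-shaped base 24 mm high with a horseshoe of teeth on top (31 mm overall). Stands on its flat base, teeth up. Origin: on the underside, midway between the flanks; +z up, +x towards the rounded front (incisors). It reaches from x = -24 (flat back) to x = +30 mm (rounded front). The two straight parallel flanks at y = +-27 mm (54 mm apart) run from x = -24 to +3 mm; grasp across them, in the local y direction. About 140 g.
- half_cast: Half-arch (quadrant) dental cast in the same buff stone: a narrow rectangular base 52 mm (x) by 26 mm (y) by 24 mm high with one row of five teeth on top (31 mm overall). Stands on its base, teeth up. Origin: centre of the underside, z up. About 60 g.
- large_ring: Large casting ring: a plain steel tube standing on end, outside diameter 50 mm, wall 3 mm, 50 mm high, open at both ends. Origin: centre of its lower end, z up along its axis. About 120 g.
- small_ring: Small casting ring: a plain steel tube standing on end, outside diameter 36 mm, wall 3 mm, 40 mm high, open at both ends. Origin: centre of its lower end, z up along its axis. About 70 g.
- mill_block: White ceramic milling block 40 mm (x) by 20 mm (y) by 20 mm high, lying flat, with a short steel pin (6 mm thick, 14 mm long) standing out of its +x end at mid height. Origin: centre of the block's underside, z up. About 60 g.
- long_pan: Long rectangular white open pan, for casts, fixed to the bench. Outside 126 mm (local x) by 200 mm (local y), 17 mm high; walls and floor 3 mm thick, so inside 120 by 194 mm. Origin: centre of its underside on the bench, z up; inner floor at z = 3 mm.
- square_tray: Square white open tray, for casting rings, fixed to the bench. Outside 136 by 136 mm, 17 mm high; walls and floor 3 mm thick, inside 130 by 130 mm. Origin: centre of its underside on the bench, z up; inner floor at z = 3 mm.
- round_dish: Round white open dish, for milling blocks, fixed to the bench. Outside diameter 110 mm at the floor widening to 120 mm at the rim, 17 mm high; wall and floor 3 mm thick. Origin: centre of its underside on the bench, z up; inner floor at z = 3 mm.
- spray_bottle: Bystander: loose blue spray bottle, 56 mm in diameter, 152 mm high, standing at one side of the work (+y). Origin: centre of its underside. Leave it alone.
- articulator: Bystander: loose metal dental articulator (two plates joined by posts), 75 by 70 mm, 112 mm high, standing at the other side of the work (-y). Origin: centre of its underside. Leave it alone.

How it is judged:
By the outcome, as a careful person would: the job done as asked, in the order asked, and still so for the second after the job is handed in, with the robot touching nothing.
It also fails if it takes over 112 s, if anything falls off the work surface, if the arm or the gripper's body presses on something with over 40 N, if the wrist force passes 120 N, or if a joint passes its speed limit or range.

ROBOT

A 6-joint arm with a two-finger parallel gripper is mounted at the origin on the work surface. World frame = base frame: x ahead of the robot, y to its left, z up, the work surface at z = 0. Lengths are in mm, angles in rad, forces in N, time in s.
With the tool pointing down it reaches from about 275 to 850 mm from the base axis. Payload 19 kg.
Tool frame: the origin (TCP) lies at the very end of the fingers, on their centre line; the grasp point (between the pads) lies 19 mm behind it (hold_point_z is the distance from the TCP to the grasp point, in mm); z points along the fingers, y is the direction in which the jaws open and shut (so a half turn about z gives the same grasp; the last joint's range is limited). The gripper opens to 85 mm and grips with 20 to 120 N. Pads are 22 mm wide; open, the fingers measure 114 mm over their backs; the gripper's body (76 mm by 85 mm) begins 54 mm behind the grasp point. The pads swing forward as they close: fully open they stand 13 mm farther back than shut.
Start: joints at [1.185, 0.15, 1.437, -0, 1.554, -0.134], TCP at [143.266, 556.835, 231.267] pointing down, gripper open.
Joint ranges: [-2.8, 2.8], [-0.68, 2.1], [0.12, 2.68], [-1.39, 4.53], [0.16, 2.79], [-2.81, 2.81]. Speed limits (rad/s): [1.89, 1.89, 2.22, 3.01, 3.01, 3.01].

INTERFACE

Orientations are given as a 3x3 rotation matrix whose columns are the frame's x, y, z axes.
In Python, from bench import sense, read_camera, job_done, hold_point_z gives the robot as it stands.
- The arm moves only by the tool move_arm, never from a script. Its arguments are lists of equal length, an entry for each row: "delta_rot": the turn, a rotation vector about the tool's x, y, z in rad, a list of three; "offset": the shift along the tool's x, y, z in m, a list of three; "jaw": the finger opening in m, from 0 to 0.0854. In form: {"delta_rot": [[wx, wy, wz], ...], "offset": [[dx, dy, dz], ...], "jaw": [jaw, ...]}. A call has 1 to 5 rows; each row is the pose to reach, as a shift and turn from the pose commanded when the call began, along the tool's axes at that moment; what a row does not reach only later rows make up. A row lasts 1/10 s, in which the tool goes at most 50 mm and 8.59 degrees, less where a joint would pass 70% of its speed; a pose out of reach is approached as far as the arm can. A call with a gripper value outside its range is refused whole. The fingers move at their own pace and stop on an object; the grip force is fixed at half the most. Time passes only in rows, so rows that repeat a pose let the fingers close. It gives the time, the measured TCP pose, the force and the opening at its end, in the units of the state.
- sense(): the state, without advancing time (a new reading comes with each control period).
- read_camera(name): name is "scene" or "top" or "wrist"; returns a dict with "color" (384x512x3 uint8, red, green, blue), "intrinsics" (3x3 intrinsics, pixels), "k1" (the pictures are not rectified: a ray, as slopes to the right and down, at radius r is drawn at 1 + k1 r^2 times it, then the intrinsics apply), "R" (3x3) and "t" (3): a world point X has camera coordinates R X + t. Camera axes: x right, y down, z forward; pixel columns grow to the right and rows downward; lengths in mm; the calibration is good to about 2 mm. A picture is of the moment at which its call begins. There is no depth.
- job_done(): hands the job in, once; it reports no verdict.
The state is a dict: "clock": time; "joints": joint angles; "joint_vel": joint speeds; "effort": joint torques, N m; "eef_pos": TCP position; "orientation": TCP orientation; "wrist_force": force on the tool from outside, world axes, zero at the start; "wrist_torque": the same for the moment, N m; "gripper_width": finger opening in mm.
Only numpy, scipy, OpenCV 4.12 (cv2) and the standard library are available. Lean on these libraries where they do the work, as an engineer would, in place of code of your own. Each camera call takes 0.05 s, during which the arm holds its last target.

## Working session

There is one attempt and no reset: what is moved stays moved. The work goes in short steps, Python scripts to look and compute and a tool call to move; the robot and the scene stay as the last step left them, time stands still between calls to the robot, and variables do not carry over. Pictures are saved under pics/ and viewed, and the job is handed in when it is done.

Besides the shell and the picture viewer there is one more tool, called after "Emit:" in YAML: its name, and indented under it one key for each argument. move_arm: Moves the arm, as the interface text tells. Its arguments: {"type":"object","properties":{"delta_rot":{"type":"array","items":{"type":"array","items":{"type":"number"}}},"offset":{"type":"array","items":{"type":"array","items":{"type":"number"}}},"jaw":{"type":"array","items":{"type":"number"}}},"required":["delta_rot","offset","jaw"]}

```bash
ls; mkdir -p pics; python3 - <<'E'
from bench import *
import cv2
s=sense();print({k:s[k] for k in ('clock','eef_pos','orientation','wrist_force','gripper_width')},hold_point_z)
for n in ("scene","top","wrist"):
    c=read_camera(n);cv2.imwrite(f"pics/{n}0.png",c["color"][:,:,::-1]);print(n,c["intrinsics"],c["k1"],c["R"],c["t"])
E
```

```text
pics
{'clock': 0.0, 'eef_pos': array([143.1952766 , 556.64228454, 230.70810138]), 'orientation': array([[-9.68455260e-01,  2.49187086e-01, -4.53812641e-04],
       [ 2.49187440e-01,  9.68454678e-01, -1.07508092e-03],
       [ 1.71600693e-04, -1.15425218e-03, -9.99999319e-01]]), 'wrist_force': array([-0.30916982,  0.43342559,  0.1854373 ]), 'gripper_width': 85.39113271753523} 18.700000000000003
scene [[352.99433525   0.         256.7486481 ]
 [  0.         352.99433525 190.49247387]
 [  0.           0.           1.        ]] 0.024143569741283243 [[ 0.49671779  0.86790873  0.00242363]
 [ 0.59089262 -0.33612913 -0.73339152]
 [-0.63570225  0.36572072 -0.67980218]] [-236.33320693 -264.72258045 1319.41197102]
top [[497.41621214   0.         258.72906345]
 [  0.         497.41621214 205.62495169]
 [  0.           0.           1.        ]] -0.22044293460759984 [[ 0.01391945 -0.999802   -0.01421992]
 [-0.99684189 -0.01276346 -0.07837943]
 [ 0.07818242  0.01526601 -0.99682218]] [   9.84725359  488.54212675 1606.23997498]
wrist [[312.43086206   0.         256.66649278]
 [  0.         312.43086206 191.27217364]
 [  0.           0.           1.        ]] -0.08690916877043124 [[ 0.25021439  0.96818909 -0.00162346]
 [ 0.92730903 -0.23916675  0.28791879]
 [ 0.27837156 -0.07354687 -0.95765345]] [-574.3708947   -36.62272987  380.15193674]
```

View pics/scene0.png

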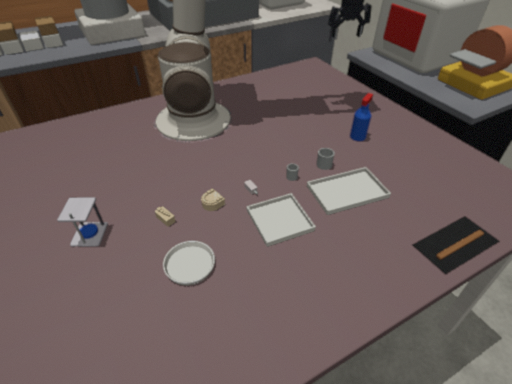

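View pics/top0.png

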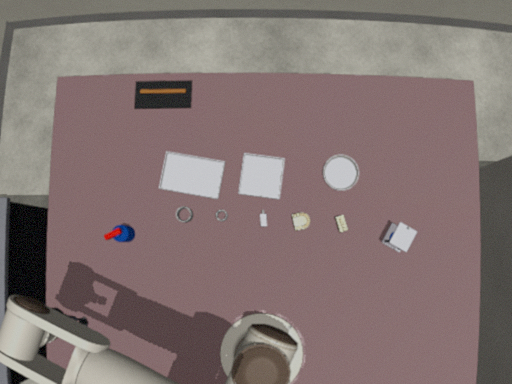

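View pics/wrist0.png

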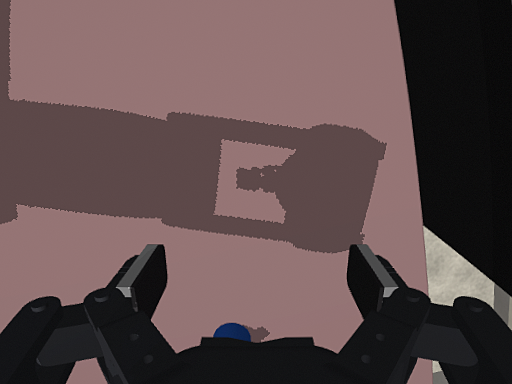

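The scene image shows all the things. In the top image, with approximate pixels:
- **Pan:** (192,175)
- **Square tray:** (262,176)
- **Dish:** (341,173)
- **Large ring:** (184,214)
- **Small ring:** (222,215)
- **Block:** (264,219)
- **Full cast:** (301,221)
- **Half cast:** (342,223)
- **Bottle:** (122,233)
- **Articulator:** (400,237)

The wrist view shows bare bench and the arm's shadow. Next I'll measure on the top image.

```bash
cat > h.py <<'E'
import numpy as np, cv2
from bench import *
def undist(c,px):
    K=c["intrinsics"];px=np.atleast_2d(px).astype(float)
    d=(px-[K[0,2],K[1,2]])/[K[0,0],K[1,1]]
    s=d.copy()
    for _ in range(30): s=d/(1+c["k1"]*(s**2).sum(1,keepdims=True))
    return s
def ray(c,px):
    s=undist(c,px);v=np.c_[s,np.ones(len(s))]@c["R"]   # R^T v
    o=-c["R"].T@c["t"];return o,v
def plane(c,px,z):
    o,v=ray(c,px);return o+v*((z-o[2])/v[:,2])[:,None]
def proj(c,X):
    X=np.atleast_2d(X)@c["R"].T+c["t"];s=X[:,:2]/X[:,2:]
    s=s*(1+c["k1"]*(s**2).sum(1,keepdims=True));K=c["intrinsics"]
    return s*[K[0,0],K[1,1]]+[K[0,2],K[1,2]]
def crop(c,x0,y0,x1,y1,f,name):
    cv2.imwrite("pics/"+name,cv2.resize(c["color"][y0:y1,x0:x1,::-1],None,fx=f,fy=f,interpolation=cv2.INTER_CUBIC))
E
python3 - <<'E'
from h import *
c=read_camera("top");crop(c,150,140,420,260,2.9,"tc.png")
im=c["color"].astype(int)
b=cv2.GaussianBlur(c["color"],(0,0),0.7).astype(int)
hsv=cv2.cvtColor(c["color"],cv2.COLOR_RGB2HSV)
for p in [(230,230),(192,175),(301,221),(342,223),(264,219),(190,214)]: print(p,im[p[1],p[0]],hsv[p[1],p[0]])
# non-table mask: green - red
m=((im[:,:,1]-im[:,:,0])>-8).astype(np.uint8)
m[:145]=0;m[255:]=0;m[:,:100]=0;m[:,430:]=0
n,l,st,ce=cv2.connectedComponentsWithStats(m)
for i in range(1,n):
    if st[i,4]>15:
        cn=max(cv2.findContours((l==i).astype(np.uint8),0,1)[0],key=len)
        r=cv2.minAreaRect(cn)
        print(st[i],ce[i].round(1),r,'z3',plane(c,ce[i],3).round(0))
cv2.imwrite("pics/m.png",cv2.resize(m[140:260,150:420]*255,None,fx=2.9,fy=2.9))
E
```

```text
(230, 230) [132 109 109] [  0  44 132]
(192, 175) [198 198 203] [120   6 203]
(301, 221) [197 197 185] [ 30  16 197]
(342, 223) [187 187 159] [ 30  38 187]
(264, 219) [201 202 207] [115   7 207]
(190, 214) [129 120 121] [177  18 129]
[ 159  151   66   48 2307] [191.7 174.8] ((191.56399536132812, 174.64801025390625), (60.37384033203125, 38.63925552368164), 10.304845809936523) z3 [[590. 242.   3.]]
[ 238  153   46   46 1719] [261.  175.8] ((261.1943054199219, 175.71646118164062), (41.981849670410156, 41.67441177368164), 7.853313446044922) z3 [[589.  10.   3.]]
[323 155  36  35 996] [340.4 172.1] ((340.5, 172.0), (34.0, 35.0), 90.0) z3 [[ 605. -254.    3.]]
[176 207  17  15  97] [183.8 213.9] ((184.0, 214.0), (14.0, 16.0), 90.0) z3 [[459. 265.   3.]]
[216 210  12  11  54] [221.  215.1] ((221.5, 215.0), (10.0, 11.0), 90.0) z3 [[457. 141.   3.]]
[260 210   7  17  94] [263.1 218.9] ((263.0, 218.0), (16.0, 6.0), 90.0) z3 [[446.   2.   3.]]
[292 213  16  17 187] [298.9 221.3] ((300.1153869628906, 220.57691955566406), (16.081523895263672, 14.904827117919922), 78.69007110595703) z3 [[ 440. -117.    3.]]
[335 215  13  17 140] [341.1 222.9] ((341.1000061035156, 222.80001831054688), (16.127614974975586, 8.538147926330566), 71.56504821777344) z3 [[ 436. -257.    3.]]
[382 222  35  30 676] [399.1 236.7] ((399.0572814941406, 236.3948974609375), (26.975337982177734, 27.13495635986328), 28.610462188720703) z3 [[ 392. -453.    3.]]
[113 225  22  17 247] [124.8 233.6] ((123.5, 233.0), (16.0, 21.0), 90.0) z3 [[390. 465.   3.]]
```

View pics/tc.png

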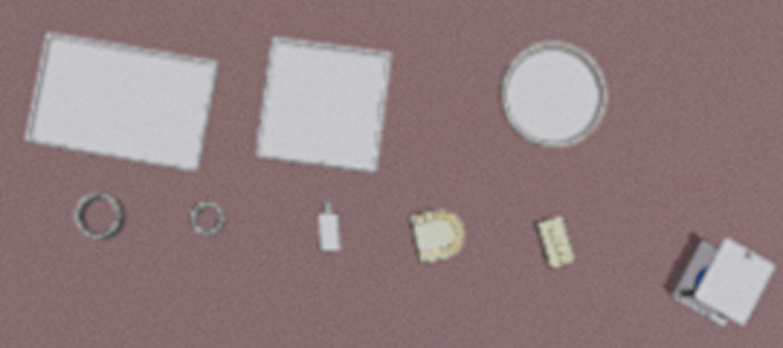

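View pics/m.png

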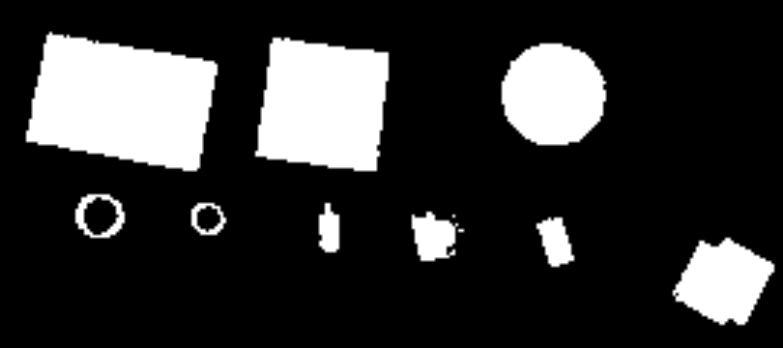

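The masks separate every thing cleanly. I'll write a move calculator and work out the wrist camera's geometry.

```bash
cat >> h.py <<'E'
from scipy.spatial.transform import Rotation as Ro
def goto(x,y,z,yaw,near=True):
    """yaw=angle (deg) of tool y axis in world; print total offset (m), rotvec in tool axes"""
    s=sense();R=s["orientation"];p=s["eef_pos"]
    a=np.radians(yaw);cand=[]
    for k in ((0,np.pi) if near else (0,)):
        yy=np.array([np.cos(a+k),np.sin(a+k),0]);zz=np.array([0,0,-1.]);T=np.c_[np.cross(yy,zz),yy,zz]
        cand.append(Ro.from_matrix(R.T@T).as_rotvec())
    w=min(cand,key=lambda v:np.linalg.norm(v))
    d=R.T@(np.array([x,y,z])-p)/1000
    print("offset",d.round(4),"rot",w.round(3),"rows>=",np.ceil(max(np.linalg.norm(d)/.05,np.degrees(np.linalg.norm(w))/8.59)),"clock",round(s["clock"],2),'j',s["joints"].round(2))
def st():
    s=sense();R=s["orientation"];print("t",round(s["clock"],2),"p",s["eef_pos"].round(1),"yawY",np.degrees(np.arctan2(R[1,1],R[0,1])).round(2),"tilt",R[:2,2].round(4),"F",s["wrist_force"].round(1),"w",round(s["gripper_width"],1),"j",s["joints"].round(2))
E
python3 - <<'E'
from h import *
c=read_camera("wrist");s=sense();R=s["orientation"];o=-c["R"].T@c["t"]
print("cam in tool",R.T@(o-s["eef_pos"]))
for p in [(256,191),(256,50),(256,250),(0,191)]:print(p,R.T@(plane(c,p,0)[0]-s["eef_pos"]))
goto(400,-180,231,-10,False)
E
```

```text
cam in tool [ 7.37604835e+01  1.17613692e-01 -1.42822104e+02]
(256, 191) [-38.32383369  -1.10618848 230.99896903]
(256, 50) [126.25674793  -0.83375287 231.01255475]
(256, 250) [-120.15887879   -1.25122256  230.99221949]
(0, 191) [ -38.04676057 -344.47508844  231.20486707]
offset [-4.322e-01 -6.496e-01  4.000e-04] rot [-1.000e-03  0.000e+00  1.494e+00] rows>= 16.0 clock 0.25 j [ 1.18  0.15  1.44  0.    1.55 -0.13]
```

Emit:
move_arm:
  delta_rot:
    - [0,0,0.075]
    - [0,0,0.15]
    - [0,0,0.225]
    - [0,0,0.3]
    - [0,0,0.375]
  offset:
    - [-0.024,-0.032,0]
    - [-0.05,-0.064,0]
    - [-0.076,-0.096,0]
    - [-0.102,-0.13,0]
    - [-0.13,-0.168,0]
  jaw: [0.085,0.085,0.085,0.085,0.085]

```text
clock: 0.75
eef_pos: [227.5, 360.4, 231.1]
orientation: [[-0.809, 0.588, 0.0], [0.588, 0.809, -0.0], [-0.0, 0.0, -1.0]]
wrist_force: [2.0, 0.3, 0.5]
gripper_width: 85.0
```

```bash
python3 -c "
from h import *
st();goto(440,-140,231,-10,False)"
```

```text
t 0.75 p [227.5 360.4 231.1] yawY 53.96 tilt [ 0.0001 -0.    ] F [2.  0.3 0.5] w 85.0 j [ 0.83 -0.17  1.75 -0.    1.56 -0.12]
offset [-4.663e-01 -2.795e-01  2.000e-04] rot [0.    0.    1.116] rows>= 11.0 clock 0.75 j [ 0.83 -0.17  1.75 -0.    1.56 -0.12]
```

Emit:
move_arm:
  delta_rot:
    - [0,0,0.09]
    - [0,0,0.19]
    - [0,0,0.29]
    - [0,0,0.39]
    - [0,0,0.5]
  offset:
    - [-0.038,-0.022,0]
    - [-0.078,-0.046,0]
    - [-0.118,-0.07,0]
    - [-0.158,-0.094,0]
    - [-0.198,-0.118,0]
  jaw: [0.085,0.085,0.085,0.085,0.085]

```text
clock: 1.25
eef_pos: [318.4, 148.8, 231.5]
orientation: [[-0.427, 0.904, 0.001], [0.904, 0.427, 0.0], [-0.0, 0.001, -1.0]]
wrist_force: [1.4, 0.5, -0.1]
gripper_width: 85.2
```

```bash
python3 -c "
from h import *
st();goto(440,-140,231,-10,False)"
```

```text
t 1.25 p [318.4 148.8 231.5] yawY 25.3 tilt [0.0009 0.0001] F [ 1.4  0.5 -0.1] w 85.2 j [ 0.22 -0.34  1.88 -0.    1.6  -0.22]
offset [-0.3131 -0.0135  0.0006] rot [0.001 0.    0.616] rows>= 7.0 clock 1.25 j [ 0.22 -0.34  1.88 -0.    1.6  -0.22]
```

Emit:
move_arm:
  delta_rot:
    - [0,0,0.09]
    - [0,0,0.19]
    - [0,0,0.29]
    - [0,0,0.39]
    - [0,0,0.5]
  offset:
    - [-0.044,-0.002,0]
    - [-0.088,-0.003,0]
    - [-0.132,-0.005,0]
    - [-0.176,-0.007,0]
    - [-0.22,-0.009,0]
  jaw: [0.085,0.085,0.085,0.085,0.085]

```text
clock: 1.75
eef_pos: [405.2, -53.8, 231.5]
orientation: [[0.059, 0.998, 0.001], [0.998, -0.059, -0.0], [-0.0, 0.001, -1.0]]
wrist_force: [0.7, 0.7, 1.0]
gripper_width: 84.9
```

```bash
python3 -c "
from h import *
st();goto(440,-140,231,-10,False)"
```

```text
t 1.75 p [405.2 -53.8 231.5] yawY -3.39 tilt [ 0.0006 -0.0002] F [0.7 0.7 1. ] w 84.9 j [-0.32 -0.21  1.78 -0.    1.56 -0.26]
offset [-0.084   0.0399  0.0005] rot [0.001 0.    0.115] rows>= 2.0 clock 1.75 j [-0.32 -0.21  1.78 -0.    1.56 -0.26]
```

Emit:
move_arm:
  delta_rot:
    - [0,0,0.05]
    - [0,0,0.115]
    - [0,0,0.115]
    - [0,0,0.115]
  offset:
    - [-0.042,0.02,0]
    - [-0.084,0.04,0]
    - [-0.084,0.04,0]
    - [-0.084,0.04,0]
  jaw: [0.085,0.085,0.085,0.085]

```text
clock: 2.15
eef_pos: [440.2, -138.5, 230.8]
orientation: [[0.17, 0.985, -0.001], [0.985, -0.17, 0.001], [0.0, -0.001, -1.0]]
wrist_force: [-0.4, 0.7, 0.7]
gripper_width: 85.0
```

```bash
python3 -c "
from h import *
st();c=read_camera('wrist');cv2.imwrite('pics/w1.png',c['color'][:,:,::-1])"
```

```text
t 2.15 p [ 440.2 -138.5  230.8] yawY -9.81 tilt [-0.0011  0.0006] F [-0.4  0.7  0.7] w 85.0 j [-0.47 -0.09  1.68  0.    1.55 -0.3 ]
```

View pics/w1.png

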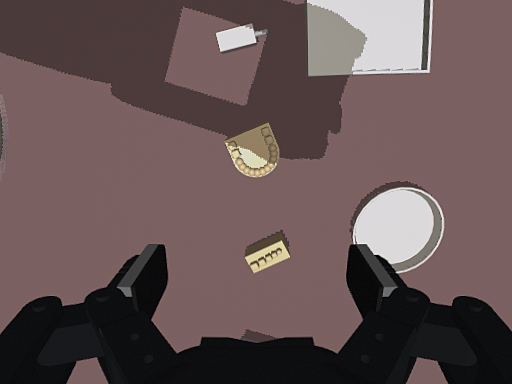

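The wrist view shows the full cast at (252,150) with its front towards the bottom of the image, the half cast at (268,253), the dish at (398,228), the block at (238,38) and the corner of the square tray at (307,75). I'll segment the casts.

```bash
python3 - <<'E'
from h import *
c=read_camera('wrist');im=c['color'].astype(int)
m=((im[:,:,0]-im[:,:,2]>12)&(im[:,:,1]-im[:,:,2]>0.5*(im[:,:,0]-im[:,:,2]))).astype(np.uint8)
m=cv2.morphologyEx(m,cv2.MORPH_OPEN,np.ones((2,2),np.uint8))
n,l,s,ce=cv2.connectedComponentsWithStats(m)
for i in range(1,n):
    if s[i,4]>150: 
        print(s[i],ce[i]);cn=max(cv2.findContours((l==i).astype(np.uint8),0,1)[0],key=len)
        print(cv2.approxPolyDP(cn,2,True)[:,0].tolist())
crop(c,205,105,305,285,4,'w1c.png')
cv2.imwrite('pics/w1m.png',cv2.resize(m[105:285,205:305]*255,None,fx=4,fy=4,interpolation=0))
a=cv2.imread('pics/w1c.png');b=cv2.imread('pics/w1m.png');cv2.imwrite('pics/w1d.png',cv2.resize(np.hstack([a,b]),(640,576)))
E
```

```text
[ 309    5   57   72 2446] [332.21954211  43.6847915 ]
[[309, 5], [312, 17], [309, 19], [310, 76], [327, 75], [326, 71], [333, 76], [353, 75], [349, 68], [353, 65], [354, 59], [360, 57], [363, 52], [365, 37], [348, 25], [342, 17], [339, 18], [336, 14], [333, 18], [330, 17], [330, 11]]
[ 226  123   55   56 2083] [255.15794527 152.12578012]
[[268, 123], [226, 142], [237, 169], [248, 177], [265, 177], [278, 164], [280, 150]]
[ 246  235   45   39 1064] [267.83834586 254.54699248]
[[281, 235], [247, 251], [246, 260], [254, 273], [290, 258]]
```

View pics/w1d.png

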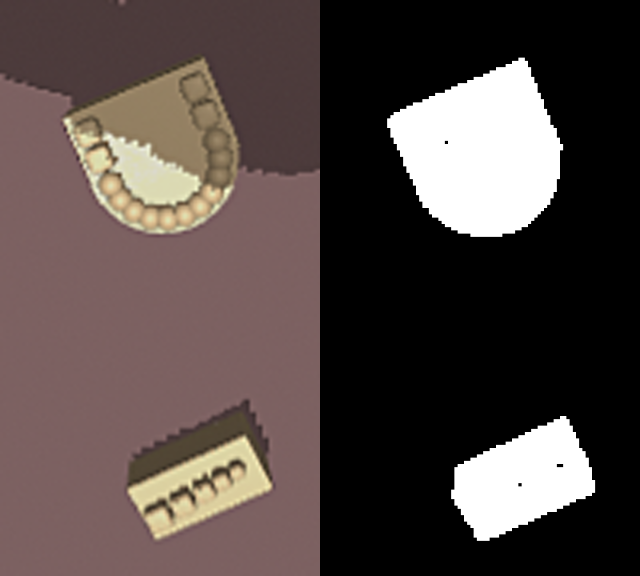

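```bash
python3 - <<'E'
from h import *
c=read_camera('wrist')
q=plane(c,[(245,257.5),(282.5,241.6),(290,257.2),(253.4,273.1)],24)
print(q.round(1)); print([np.linalg.norm(q[i]-q[(i+1)%4]).round(1) for i in range(4)],q.mean(0))
e=q[1]-q[0]+q[2]-q[3];print('half long axis deg',np.degrees(np.arctan2(e[1],e[0])))
b=plane(c,[(225.6,142.5),(269.1,123.1)],0);print('full back bottom?',b.round(1),np.linalg.norm(b[1]-b[0]))
b=plane(c,[(226.3,144),(270,125.3)],24);print('full back top?',b.round(1),np.linalg.norm(b[1]-b[0]))
d=b[1]-b[0];print('dir',np.degrees(np.arctan2(d[1],d[0])))
# flank lines from mask contour
im=c['color'].astype(int)
m=((im[:,:,0]-im[:,:,2]>12)&(im[:,:,1]-im[:,:,2]>0.5*(im[:,:,0]-im[:,:,2]))).astype(np.uint8)
m=cv2.morphologyEx(m,cv2.MORPH_OPEN,np.ones((2,2),np.uint8));l=cv2.connectedComponents(m)[1]
cn=max(cv2.findContours((l==l[160,255]).astype(np.uint8),0,1)[0],key=len)[:,0]
X=plane(c,cn,24)[:,:2]
u=d[:2]/np.linalg.norm(d[:2]);v=np.array([u[1],-u[0]])  # v: front dir
for a in np.radians(np.arange(-6,7,2)):
    U=np.cos(a)*u+np.sin(a)*v;V=np.array([U[1],-U[0]])
    print(np.degrees(a).round(),'flank extent',(X@U).min().round(1),(X@U).max().round(1),'fb',(X@V).min().round(1),(X@V).max().round(1))
mid=((X@u).min()+(X@u).max())/2; f=(X@v).max()-30
print('origin',mid*u+f*v,'front dir',np.degrees(np.arctan2(v[1],v[0])))
E
```

```text
[[ 405.  -251.9   24. ]
 [ 454.6 -238.    24. ]
 [ 460.8 -261.1   24. ]
 [ 411.5 -275.8   24. ]]
[np.float64(51.5), np.float64(23.9), np.float64(51.4), np.float64(24.8)] [ 432.9473821  -256.68687756   24.        ]
half long axis deg 16.09899008129711
full back bottom? [[ 406.5 -109.4    0. ]
 [ 461.5  -95.6    0. ]] 56.70246164550551
full back top? [[ 409.9 -108.3   24. ]
 [ 461.5  -96.1   24. ]] 53.036677711432866
dir 13.24537756337772
-6.0 flank extent 347.4 403.7 fb 234.4 292.5
-4.0 flank extent 356.6 411.9 fb 221.9 279.4
-2.0 flank extent 365.2 419.7 fb 209.0 265.9
0.0 flank extent 373.2 427.0 fb 195.8 252.0
2.0 flank extent 380.1 434.6 fb 181.4 237.9
4.0 flank extent 386.4 441.7 fb 166.3 223.5
6.0 flank extent 392.3 448.3 fb 150.9 208.9
origin [ 440.32952442 -124.45036896] front dir -76.75462243662228
```

The sizes check against the known dimensions:
- **Full cast:** 53 to 54 mm between flanks, origin about (440,-124), front at -76.8°.
- **Half cast:** about 51.5×24.5 mm, centre about (433,-257), long axis 16°.

I'll measure the trays more precisely from the top image and compute the approach to the full cast.

```bash
python3 - <<'E'
from h import *
c=read_camera('top');im=c['color'].astype(int)
m=((im[:,:,1]-im[:,:,0])>-8).astype(np.uint8)
l=cv2.connectedComponents(m)[1]
for n,p in (('pan',(192,175)),('sq',(262,176)),('dish',(341,173))):
    mm=(l==l[p[1],p[0]]).astype(np.uint8)
    cn=max(cv2.findContours(mm,0,1)[0],key=len)[:,0].astype(np.float32)
    X=plane(c,cn,17)[:,:2].astype(np.float32);r=cv2.minAreaRect(X);print(n,r)
    print(plane(c,np.array(cv2.moments(mm,True)['m10']/mm.sum()),17) if 0 else '')
goto(438.3,-115.7,60,13.2,False);goto(438.3,-115.7,2,13.2,False)
E
```

```text
pan ((588.5618896484375, 240.60479736328125), (202.11058044433594, 128.68716430664062), 80.50933837890625)

sq ((586.9953002929688, 9.395286560058594), (138.77500915527344, 139.32315063476562), 82.9994888305664)

dish ((142.27166748046875, -16.720703125), (458.73773193359375, 1107.1575927734375), 45.72075271606445)

offset [ 0.0207 -0.0054  0.1716] rot [ 0.001  0.    -0.398] rows>= 4.0 clock 2.35 j [-0.47 -0.09  1.69 -0.    1.55 -0.3 ]
offset [ 0.0207 -0.0055  0.2296] rot [ 0.001  0.    -0.398] rows>= 5.0 clock 2.35 j [-0.47 -0.09  1.69 -0.    1.55 -0.3 ]
```

Emit:
move_arm:
  delta_rot:
    - [0,0,-0.1]
    - [0,0,-0.2]
    - [0,0,-0.3]
    - [0,0,-0.398]
    - [0,0,-0.398]
  offset:
    - [0.008,-0.002,0.036]
    - [0.016,-0.004,0.072]
    - [0.021,-0.0055,0.108]
    - [0.021,-0.0055,0.14]
    - [0.021,-0.0055,0.172]
  jaw: [0.085,0.085,0.085,0.085,0.085]

```text
clock: 2.85
eef_pos: [438.2, -115.2, 58.5]
orientation: [[-0.232, 0.973, 0.001], [0.973, 0.232, -0.001], [-0.001, 0.001, -1.0]]
wrist_force: [1.4, 0.0, 0.1]
gripper_width: 84.9
```

```bash
python3 -c "
from h import *
st();c=read_camera('wrist');cv2.imwrite('pics/w2.png',c['color'][:,:,::-1]);goto(438.3,-115.7,2,13.2,False)"
```

```text
t 2.85 p [ 438.2 -115.2   58.5] yawY 13.42 tilt [ 0.001  -0.0005] F [1.4 0.  0.1] w 84.9 j [-0.43  0.03  1.94 -0.    1.18 -0.66]
offset [-0.002   0.0021  0.0518] rot [-0.004 -0.003  0.001] rows>= 2.0 clock 2.9 j [-0.43  0.03  1.95 -0.    1.17 -0.66]
```

View pics/w2.png

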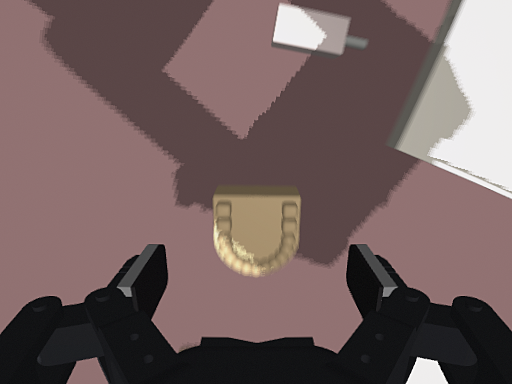

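The cast lies straight and symmetric between the fingers at about (256,232). Descending.

Emit:
move_arm:
  delta_rot:
    - [0,0,0]
    - [0,0,0]
    - [0,0,0]
    - [0,0,0]
    - [0,0,0]
  offset:
    - [0,0,0.02]
    - [0,0,0.04]
    - [0,0,0.055]
    - [0,0,0.055]
    - [0,0,0.055]
  jaw: [0.085,0.085,0.085,0.085,0.085]

```text
clock: 3.4
eef_pos: [438.8, -116.0, 5.4]
orientation: [[-0.227, 0.974, 0.001], [0.974, 0.227, -0.0], [-0.0, 0.0, -1.0]]
wrist_force: [-0.1, -0.3, 0.4]
gripper_width: 85.1
```

```bash
python3 -c "
from h import *
st();c=read_camera('wrist');cv2.imwrite('pics/w3.png',c['color'][:,:,::-1]);st()"
```

```text
t 3.4 p [ 438.8 -116.     5.4] yawY 13.12 tilt [ 0.0006 -0.0004] F [-0.1 -0.3  0.4] w 85.1 j [-0.43  0.1   1.99 -0.    1.05 -0.66]
t 3.45 p [ 439.  -116.2    5.7] yawY 13.12 tilt [ 0.0013 -0.0007] F [0.5 0.2 0.5] w 85.3 j [-0.43  0.1   1.99 -0.    1.05 -0.66]
```

View pics/w3.png

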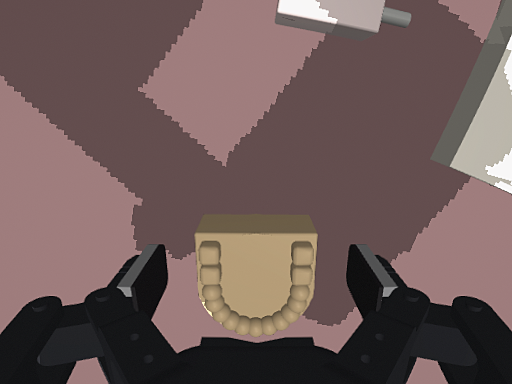

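The cast sits centred between the pads, x 196 to 316 against pads at 165 and 350. I'll lower 4 mm and close.

Emit:
move_arm:
  delta_rot:
    - [0,0,0]
    - [0,0,0]
    - [0,0,0]
    - [0,0,0]
    - [0,0,0]
  offset:
    - [0,0,0.004]
    - [0,0,0.004]
    - [0,0,0.004]
    - [0,0,0.004]
    - [0,0,0.004]
  jaw: [0.07,0.045,0.04,0.04,0.04]

```text
clock: 3.95
eef_pos: [438.6, -116.3, 0.9]
orientation: [[-0.226, 0.974, 0.0], [0.974, 0.226, -0.0], [-0.0, 0.0, -1.0]]
wrist_force: [-2.3, 2.1, 6.8]
gripper_width: 52.4
```

Emit:
move_arm:
  delta_rot:
    - [0,0,0]
    - [0,0,0]
    - [0,0,0]
    - [0,0,0]
    - [0,0,0]
  offset:
    - [0,0,0]
    - [0,0,0]
    - [0,0,0]
    - [0,0,-0.003]
    - [0,0,-0.006]
  jaw: [0.04,0.04,0.04,0.04,0.04]

```text
clock: 4.45
eef_pos: [438.3, -116.3, 6.6]
orientation: [[-0.226, 0.974, -0.0], [0.974, 0.226, -0.0], [-0.0, -0.0, -1.0]]
wrist_force: [-0.1, -0.5, -0.2]
gripper_width: 52.9
```

```bash
python3 -c "
from h import *
st();c=read_camera('wrist');cv2.imwrite('pics/w4.png',c['color'][:,:,::-1]);goto(580.5,195.5,80,-9.5,False)"
```

```text
t 4.45 p [ 438.3 -116.3    6.6] yawY 13.08 tilt [-0.0001 -0.0001] F [-0.1 -0.5 -0.2] w 52.9 j [-0.43  0.1   1.99 -0.    1.06 -0.66]
offset [ 0.2716  0.2089 -0.073 ] rot [0.    0.    0.394] rows>= 8.0 clock 4.5 j [-0.43  0.1   1.99 -0.    1.06 -0.66]
```

View pics/w4.png

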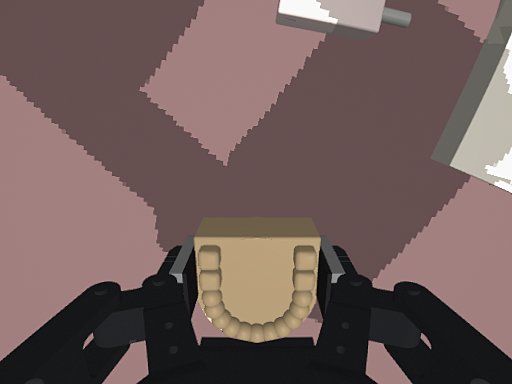

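The cast is gripped, opening 52.9 mm against 54 mm across the flanks, and square in the pads. Lifting.

Emit:
move_arm:
  delta_rot:
    - [0,0,0]
    - [0,0,0]
    - [0,0,0.05]
    - [0,0,0.15]
    - [0,0,0.25]
  offset:
    - [0,0,-0.02]
    - [0,0,-0.045]
    - [0.02,0.015,-0.07]
    - [0.05,0.04,-0.075]
    - [0.085,0.065,-0.075]
  jaw: [0.04,0.04,0.04,0.04,0.04]

```text
clock: 5.0
eef_pos: [483.6, -18.2, 82.9]
orientation: [[0.027, 1.0, 0.003], [1.0, -0.027, -0.001], [-0.001, 0.003, -1.0]]
wrist_force: [0.7, 0.1, -2.2]
gripper_width: 52.7
```

```bash
python3 -c "
from h import *
st();goto(582.6,205,80,-9.5,False)"
```

```text
t 5.0 p [483.6 -18.2  82.9] yawY -1.57 tilt [ 0.0028 -0.0008] F [ 0.7  0.1 -2.2] w 52.7 j [-0.2   0.06  1.85 -0.    1.23 -0.17]
offset [0.2259 0.0928 0.003 ] rot [0.003 0.001 0.138] rows>= 5.0 clock 5.0 j [-0.2   0.06  1.85 -0.    1.23 -0.17]
```

Emit:
move_arm:
  delta_rot:
    - [0,0,0.03]
    - [0,0,0.07]
    - [0,0,0.1]
    - [0,0,0.14]
    - [0,0,0.14]
  offset:
    - [0.045,0.018,0]
    - [0.09,0.037,0]
    - [0.13,0.053,0]
    - [0.165,0.067,0]
    - [0.195,0.08,0]
  jaw: [0.04,0.04,0.04,0.04,0.04]

```text
clock: 5.5
eef_pos: [567.0, 176.6, 81.2]
orientation: [[0.161, 0.987, -0.0], [0.987, -0.161, -0.0], [-0.0, -0.0, -1.0]]
wrist_force: [0.0, -0.6, -2.1]
gripper_width: 53.1
```

```bash
python3 -c "
from h import *
st();goto(582.6,205,40,-9.5,False)"
```

```text
t 5.5 p [567.  176.6  81.2] yawY -9.29 tilt [-0.0002 -0.    ] F [ 0.  -0.6 -2.1] w 53.1 j [ 0.17  0.28  1.59 -0.    1.27  0.33]
offset [0.0305 0.0109 0.0412] rot [-0.     0.     0.004] rows>= 2.0 clock 5.5 j [ 0.17  0.28  1.59 -0.    1.27  0.33]
```

Emit:
move_arm:
  delta_rot:
    - [0,0,0]
    - [0,0,0]
    - [0,0,0]
    - [0,0,0]
    - [0,0,0]
  offset:
    - [0.018,0.006,0]
    - [0.028,0.01,0.01]
    - [0.0305,0.0109,0.025]
    - [0.0305,0.0109,0.04]
    - [0.0305,0.0109,0.04]
  jaw: [0.04,0.04,0.04,0.04,0.04]

```text
clock: 6.0
eef_pos: [580.6, 201.5, 38.1]
orientation: [[0.162, 0.987, -0.005], [0.987, -0.162, -0.001], [-0.002, -0.004, -1.0]]
wrist_force: [-0.3, 0.3, -2.2]
gripper_width: 52.5
```

```bash
python3 -c "
from h import *
st();c=read_camera('wrist');cv2.imwrite('pics/w5.png',c['color'][:,:,::-1]);goto(582.6,205,5,-9.5,False)"
```

```text
t 6.0 p [580.6 201.5  38.1] yawY -9.31 tilt [-0.0046 -0.0012] F [-0.3  0.3 -2.2] w 52.5 j [ 0.21  0.37  1.57 -0.    1.21  0.37]
offset [0.0035 0.0009 0.0346] rot [-0.003  0.001  0.003] rows>= 1.0 clock 6.05 j [ 0.21  0.36  1.57 -0.    1.21  0.37]
```

View pics/w5.png

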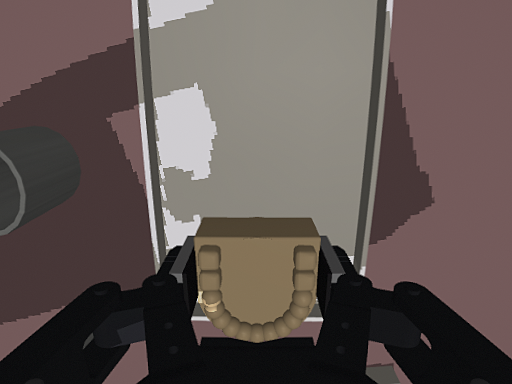

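The pan lies squarely below. Its left wall runs from (140,0) to (158,260) and its right wall from (388,0) to (362,260). A light strip at row 312 may be the near end wall, so I'll check that with the calibration before lowering.

```bash
python3 - <<'E'
from h import *
c=read_camera('wrist')
y=np.array([np.cos(np.radians(80.5)),np.sin(np.radians(80.5))]);x=np.array([y[1],-y[0]]);o=np.array([588.5,240.6])
for ly in (-100,-97,0):
  for lx in (-63,-60,60,63):
    print(lx,ly,proj(c,np.r_[o+lx*x+ly*y,17]).round(0))
P=plane(c,[(192,318),(330,318),(192,305),(330,305)],17)
for p in P: print(p.round(0),((p[:2]-o)@x).round(1),((p[:2]-o)@y).round(1))
# side walls
for px in [(141,30),(388,30),(152,190),(370,190)]:
    p=plane(c,px,17)[0];print(px,((p[:2]-o)@x).round(1),((p[:2]-o)@y).round(1))
st()
E
```

```text
-63 -100 [[161. 315.]]
-60 -100 [[165. 316.]]
60 -100 [[351. 316.]]
63 -100 [[356. 316.]]
-63 -97 [[160. 312.]]
-60 -97 [[165. 312.]]
60 -97 [[352. 312.]]
63 -97 [[356. 312.]]
-63 0 [[144. 163.]]
-60 0 [[149. 163.]]
60 0 [[369. 164.]]
63 0 [[375. 164.]]
[530. 148.  17.] -42.8 -101.5
[617. 133.  17.] 46.2 -101.2
[532. 157.  17.] -42.1 -91.3
[618. 143.  17.] 45.3 -91.0
(141, 30) -58.7 67.3
(388, 30) 63.6 67.8
(152, 190) -59.8 -15.4
(370, 190) 62.0 -15.0
t 6.1 p [581.9 201.9  40.8] yawY -9.31 tilt [-0.0012 -0.0004] F [-0.1 -0.1 -1.2] w 52.8 j [ 0.21  0.36  1.57 -0.    1.21  0.37]
```

The pan's edges agree with the calibration within about 2 mm, so the cast clears the near wall by about 20 mm. Lowering.

Emit:
move_arm:
  delta_rot:
    - [0,0,0]
    - [0,0,0]
    - [0,0,0]
    - [0,0,0]
    - [0,0,0]
  offset:
    - [0.001,0.001,0.01]
    - [0.002,0.001,0.02]
    - [0.002,0.001,0.027]
    - [0.002,0.001,0.031]
    - [0.002,0.001,0.031]
  jaw: [0.04,0.04,0.04,0.04,0.04]

```text
clock: 6.6
eef_pos: [583.3, 204.6, 9.5]
orientation: [[0.161, 0.987, -0.001], [0.987, -0.161, -0.0], [-0.001, -0.001, -1.0]]
wrist_force: [0.5, 0.4, -1.7]
gripper_width: 52.5
```

Emit:
move_arm:
  delta_rot:
    - [0,0,0]
    - [0,0,0]
    - [0,0,0]
    - [0,0,0]
    - [0,0,0]
  offset:
    - [0,0,0.001]
    - [0,0,0.002]
    - [0,0,0.003]
    - [0,0,0.0035]
    - [0,0,0.0035]
  jaw: [0.04,0.04,0.04,0.04,0.04]

```text
clock: 7.1
eef_pos: [583.6, 204.6, 6.8]
orientation: [[0.161, 0.987, 0.0], [0.987, -0.161, -0.0], [-0.0, 0.0, -1.0]]
wrist_force: [0.2, -0.1, -1.7]
gripper_width: 52.5
```

Emit:
move_arm:
  delta_rot:
    - [0,0,0]
    - [0,0,0]
    - [0,0,0]
  offset:
    - [0,0,0.0005]
    - [0,0,0.001]
    - [0,0,0.0015]
  jaw: [0.04,0.04,0.04]

```text
clock: 7.4
eef_pos: [583.6, 204.6, 5.3]
orientation: [[0.161, 0.987, -0.0], [0.987, -0.161, -0.0], [-0.0, -0.0, -1.0]]
wrist_force: [-0.5, -0.9, -1.7]
gripper_width: 52.9
```

Emit:
move_arm:
  delta_rot:
    - [0,0,0]
    - [0,0,0]
    - [0,0,0]
  offset:
    - [0,0,0.0005]
    - [0,0,0.001]
    - [0,0,0.001]
  jaw: [0.04,0.04,0.04]

```text
clock: 7.7
eef_pos: [583.6, 204.6, 4.2]
orientation: [[0.161, 0.987, -0.0], [0.987, -0.161, -0.0], [-0.0, -0.0, -1.0]]
wrist_force: [-0.8, -0.1, -1.5]
gripper_width: 53.0
```

Emit:
move_arm:
  delta_rot:
    - [0,0,0]
    - [0,0,0]
    - [0,0,0]
  offset:
    - [0,0,0.0003]
    - [0,0,0.0006]
    - [0,0,0.0008]
  jaw: [0.04,0.04,0.04]

```text
clock: 8.0
eef_pos: [583.7, 204.6, 3.9]
orientation: [[0.161, 0.987, 0.0], [0.987, -0.161, -0.0], [-0.0, 0.0, -1.0]]
wrist_force: [-4.3, -1.1, 8.1]
gripper_width: 52.8
```

Emit:
move_arm:
  delta_rot:
    - [0,0,0]
    - [0,0,0]
    - [0,0,0]
  offset:
    - [0,0,0.0003]
    - [0,0,0.0005]
    - [0,0,0.0005]
  jaw: [0.04,0.04,0.04]

```text
clock: 8.3
eef_pos: [583.7, 204.6, 3.9]
orientation: [[0.161, 0.987, 0.0], [0.987, -0.161, -0.0], [-0.0, 0.0, -1.0]]
wrist_force: [-6.7, -1.5, 12.9]
gripper_width: 53.1
```

Contact came at z = 3.9, the predicted height. I'll ease off slightly, release and rise.

Emit:
move_arm:
  delta_rot:
    - [0,0,0]
    - [0,0,0]
    - [0,0,0]
    - [0,0,0]
    - [0,0,0]
  offset:
    - [0,0,-0.0008]
    - [0,0,-0.0008]
    - [0,0,-0.0008]
    - [0,0,-0.0008]
    - [0,0,-0.0008]
  jaw: [0.053,0.056,0.06,0.065,0.07]

```text
clock: 8.8
eef_pos: [583.6, 204.6, 3.7]
orientation: [[0.161, 0.987, -0.0], [0.987, -0.161, -0.0], [-0.0, -0.0, -1.0]]
wrist_force: [-0.0, 0.3, -0.3]
gripper_width: 69.9
```

Emit:
move_arm:
  delta_rot:
    - [0,0,0]
    - [0,0,0]
    - [0,0,0]
    - [0,0,0]
    - [0,0,0]
  offset:
    - [0,0,0]
    - [0,0,-0.01]
    - [0,0,-0.03]
    - [0,0,-0.06]
    - [0,0,-0.1]
  jaw: [0.07,0.07,0.07,0.07,0.07]

```text
clock: 9.3
eef_pos: [582.8, 204.5, 104.3]
orientation: [[0.161, 0.987, -0.002], [0.987, -0.161, -0.001], [-0.001, -0.002, -1.0]]
wrist_force: [0.5, 0.3, 0.1]
gripper_width: 69.8
```

```bash
python3 -c "
from h import *
st();c=read_camera('wrist');cv2.imwrite('pics/w6.png',c['color'][:,:,::-1]);goto(433,-256.7,150,-73.9,False)"
```

```text
t 9.3 p [582.8 204.5 104.3] yawY -9.26 tilt [-0.0022 -0.0006] F [0.5 0.3 0.1] w 69.8 j [ 0.21  0.31  1.5  -0.    1.33  0.37]
offset [-0.4803 -0.0761 -0.0393] rot [ 0.005 -0.006  1.128] rows>= 10.0 clock 9.35 j [ 0.21  0.3   1.5  -0.    1.34  0.37]
```

View pics/w6.png

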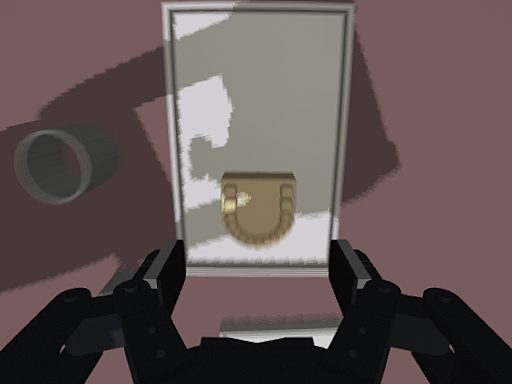

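The full cast sits flat in the pan at about (258,208), teeth up. Now the half cast.

Emit:
move_arm:
  delta_rot:
    - [0,0,0.1]
    - [0,0,0.22]
    - [0,0,0.34]
    - [0,0,0.46]
    - [0,0,0.58]
  offset:
    - [-0.04,-0.006,-0.01]
    - [-0.085,-0.013,-0.02]
    - [-0.13,-0.02,-0.02]
    - [-0.175,-0.028,-0.02]
    - [-0.22,-0.035,-0.02]
  jaw: [0.07,0.065,0.06,0.06,0.06]

```text
clock: 9.85
eef_pos: [512.9, -8.3, 124.6]
orientation: [[0.679, 0.734, 0.001], [0.734, -0.679, -0.0], [0.001, 0.001, -1.0]]
wrist_force: [0.9, -0.8, 0.7]
gripper_width: 60.1
```

```bash
python3 -c "
from h import *
st();goto(433,-256.7,120,-73.9,False)"
```

```text
t 9.85 p [512.9  -8.3 124.6] yawY -42.75 tilt [ 0.0012 -0.0003] F [ 0.9 -0.8  0.7] w 60.1 j [-0.17  0.08  1.73 -0.    1.32  0.58]
offset [-0.2366  0.11    0.0046] rot [ 0.001 -0.001  0.544] rows>= 6.0 clock 9.85 j [-0.17  0.08  1.73 -0.    1.32  0.58]
```

Emit:
move_arm:
  delta_rot:
    - [0,0,0.12]
    - [0,0,0.24]
    - [0,0,0.36]
    - [0,0,0.48]
    - [0,0,0.545]
  offset:
    - [-0.042,0.02,0]
    - [-0.084,0.039,0]
    - [-0.126,0.059,0]
    - [-0.168,0.078,0]
    - [-0.205,0.096,0]
  jaw: [0.06,0.06,0.06,0.06,0.06]

```text
clock: 10.35
eef_pos: [445.1, -224.8, 124.7]
orientation: [[0.961, 0.275, 0.001], [0.275, -0.961, -0.001], [0.001, 0.001, -1.0]]
wrist_force: [1.7, -0.9, -0.3]
gripper_width: 60.1
```

```bash
python3 -c "
from h import *
st();goto(433,-256.7,70,-73.9,False)"
```

```text
t 10.35 p [ 445.1 -224.8  124.7] yawY -74.02 tilt [ 0.001  -0.0009] F [ 1.7 -0.9 -0.3] w 60.1 j [-0.62  0.05  1.76 -0.    1.32  0.67]
offset [-0.0204  0.0272  0.0547] rot [ 0.001 -0.001 -0.002] rows>= 2.0 clock 10.35 j [-0.62  0.05  1.76 -0.    1.32  0.67]
```

Emit:
move_arm:
  delta_rot:
    - [0,0,0]
    - [0,0,0]
    - [0,0,0]
    - [0,0,0]
  offset:
    - [-0.014,0.02,0.02]
    - [-0.02,0.027,0.04]
    - [-0.02,0.027,0.055]
    - [-0.02,0.027,0.055]
  jaw: [0.06,0.06,0.06,0.06]

```text
clock: 10.75
eef_pos: [433.5, -254.2, 67.7]
orientation: [[0.96, 0.28, -0.002], [0.28, -0.96, 0.001], [-0.001, -0.002, -1.0]]
wrist_force: [0.0, 0.6, 0.8]
gripper_width: 60.1
```

```bash
python3 -c "
from h import *
c=read_camera('wrist');st();cv2.imwrite('pics/w7.png',c['color'][:,:,::-1]);goto(433,-256.7,2,-73.9,False)"
```

```text
t 10.8 p [ 434.1 -254.3   68.9] yawY -73.73 tilt [-0.0007  0.0005] F [-0.3 -0.6  0.4] w 60.1 j [-0.68  0.12  1.82 -0.    1.21  0.6 ]
offset [-0.0017  0.002   0.0669] rot [-0.001  0.001  0.003] rows>= 2.0 clock 10.8 j [-0.68  0.12  1.82 -0.    1.21  0.6 ]
```

View pics/w7.png

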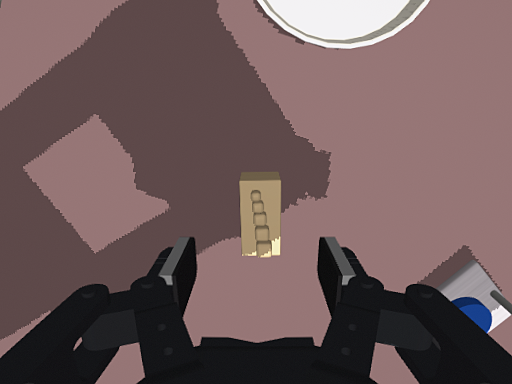

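The half cast is aligned but centred near column 260, against 256.5 for the pads. I'll check its exact centre.

```bash
python3 -c "
from h import *
c=read_camera('wrist');im=c['color'].astype(int)
m=((im[:,:,0]-im[:,:,2]>12)&(im[:,:,1]-im[:,:,2]>0.5*(im[:,:,0]-im[:,:,2]))).astype(np.uint8)
m=cv2.morphologyEx(m,cv2.MORPH_OPEN,np.ones((2,2),np.uint8));l=cv2.connectedComponents(m)[1]
cn=max(cv2.findContours((l==l[215,250]).astype(np.uint8),0,1)[0],key=len)
print(cv2.boundingRect(cn),cv2.approxPolyDP(cn,2,True)[:,0].tolist())
q=plane(c,[(240,181),(281,181),(281,256),(241,256)],24);print(q.round(1),q.mean(0),[np.linalg.norm(q[i]-q[i-1]) for i in range(4)])
e=q[0]-q[3];print(np.degrees(np.arctan2(e[1],e[0])))
e=q[1]-q[2];print(np.degrees(np.arctan2(e[1],e[0])));x,y=q.mean(0)[:2];goto(x,y,2,-73.8,False)
"
```

```text
(240, 173, 41, 85) [[277, 173], [242, 174], [240, 198], [243, 255], [270, 257], [280, 254], [280, 180]]
[[ 453.4 -237.6   24. ]
 [ 460.6 -262.1   24. ]
 [ 410.8 -277.8   24. ]
 [ 403.3 -252.    24. ]] [ 432.0281539  -257.35414502   24.        ] [np.float64(52.14634920497954), np.float64(25.498975199539604), np.float64(52.17606463822213), np.float64(26.906785104598328)]
16.01353920700351
17.559721202093794
offset [-0.0033  0.0021  0.0676] rot [ 0.    -0.     0.002] rows>= 2.0 clock 10.85 j [-0.68  0.12  1.82 -0.    1.21  0.6 ]
```

Emit:
move_arm:
  delta_rot:
    - [0,0,0]
    - [0,0,0]
    - [0,0,0]
    - [0,0,0]
    - [0,0,0]
  offset:
    - [-0.003,0.002,0.022]
    - [-0.003,0.002,0.044]
    - [-0.003,0.002,0.058]
    - [-0.003,0.002,0.066]
    - [-0.003,0.002,0.066]
  jaw: [0.06,0.06,0.06,0.06,0.06]

```text
clock: 11.35
eef_pos: [432.2, -257.0, 3.0]
orientation: [[0.96, 0.281, -0.0], [0.281, -0.96, -0.0], [-0.0, -0.0, -1.0]]
wrist_force: [-0.1, 0.7, 0.4]
gripper_width: 60.2
```

Emit:
move_arm:
  delta_rot:
    - [0,0,0]
    - [0,0,0]
    - [0,0,0]
    - [0,0,0]
    - [0,0,0]
  offset:
    - [0,0,0]
    - [0,0,0]
    - [0,0,0]
    - [0,0,0]
    - [0,0,0]
  jaw: [0.04,0.02,0.015,0.015,0.015]

```text
clock: 11.85
eef_pos: [432.6, -257.6, 4.0]
orientation: [[0.96, 0.28, 0.001], [0.28, -0.96, -0.001], [0.001, 0.001, -1.0]]
wrist_force: [-1.6, 1.6, 8.4]
gripper_width: 24.9
```

Emit:
move_arm:
  delta_rot:
    - [0,0,0]
    - [0,0,0]
    - [0,0,0]
    - [0,0,0]
    - [0,0,0]
  offset:
    - [0,0,0]
    - [0,0,-0.005]
    - [0,0,-0.02]
    - [0,0,-0.045]
    - [0,0,-0.075]
  jaw: [0.015,0.015,0.015,0.015,0.015]

```text
clock: 12.35
eef_pos: [431.7, -256.8, 78.6]
orientation: [[0.96, 0.28, -0.001], [0.28, -0.96, 0.001], [-0.001, -0.001, -1.0]]
wrist_force: [1.1, -1.6, -1.0]
gripper_width: 25.0
```

```bash
python3 -c "
from h import *
c=read_camera('wrist');st();cv2.imwrite('pics/w8.png',c['color'][:,:,::-1]);
y=np.array([np.cos(np.radians(80.5)),np.sin(np.radians(80.5))]);p=np.array([589,240.6])+48*y;print(p);goto(*p,85,-9.5,False)"
```

```text
t 12.4 p [ 433.4 -258.2   83.9] yawY -73.71 tilt [ 0.0041 -0.0035] F [ 3.5 -2.3  7. ] w 24.8 j [-0.69  0.1   1.8  -0.    1.23  0.6 ]
[596.92228508 287.94170887]
offset [ 0.3101 -0.4784 -0.0024] rot [ 0.006 -0.    -1.121] rows>= 12.0 clock 12.4 j [-0.69  0.1   1.8  -0.    1.23  0.6 ]
```

View pics/w8.png

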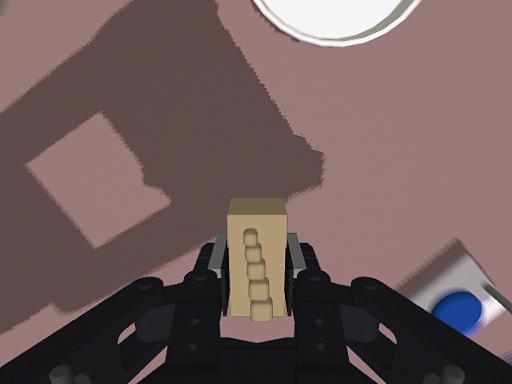

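The half cast is held squarely. Carrying it to the pan.

Emit:
move_arm:
  delta_rot:
    - [0,0,-0.09]
    - [0,0,-0.19]
    - [0,0,-0.29]
    - [0,0,-0.39]
    - [0,0,-0.49]
  offset:
    - [0.018,-0.028,0]
    - [0.04,-0.061,0]
    - [0.062,-0.096,0]
    - [0.085,-0.131,0]
    - [0.108,-0.166,0]
  jaw: [0.015,0.015,0.015,0.015,0.015]

```text
clock: 12.9
eef_pos: [489.5, -66.0, 78.4]
orientation: [[0.712, 0.702, 0.001], [0.702, -0.712, -0.0], [0.0, 0.001, -1.0]]
wrist_force: [0.0, -0.5, -1.5]
gripper_width: 24.8
```

```bash
python3 -c "
from h import *
st();goto(597,288,85,-9.5,False)"
```

```text
t 12.9 p [489.5 -66.   78.4] yawY -45.42 tilt [ 0.0009 -0.0004] F [ 0.  -0.5 -1.5] w 24.8 j [-0.29  0.09  1.83 -0.    1.22  0.5 ]
offset [ 0.325  -0.1767 -0.0066] rot [ 0.001 -0.    -0.627] rows>= 8.0 clock 12.9 j [-0.29  0.09  1.83 -0.    1.22  0.5 ]
```

Emit:
move_arm:
  delta_rot:
    - [0,0,-0.09]
    - [0,0,-0.19]
    - [0,0,-0.29]
    - [0,0,-0.39]
    - [0,0,-0.49]
  offset:
    - [0.038,-0.02,-0.002]
    - [0.076,-0.041,-0.004]
    - [0.115,-0.062,-0.006]
    - [0.154,-0.083,-0.006]
    - [0.193,-0.105,-0.006]
  jaw: [0.015,0.015,0.015,0.015,0.015]

```text
clock: 13.4
eef_pos: [554.2, 144.4, 84.4]
orientation: [[0.298, 0.955, 0.001], [0.955, -0.298, -0.0], [0.0, 0.001, -1.0]]
wrist_force: [-0.1, -0.8, -1.3]
gripper_width: 24.6
```

```bash
python3 -c "
from h import *
st();goto(597,288,85,-9.5,False)"
```

```text
t 13.4 p [554.2 144.4  84.4] yawY -17.33 tilt [ 0.0008 -0.    ] F [-0.1 -0.8 -1.3] w 24.6 j [ 0.12  0.24  1.64 -0.    1.26  0.42]
offset [ 0.1499 -0.0019 -0.0006] rot [ 0.001 -0.    -0.137] rows>= 3.0 clock 13.4 j [ 0.12  0.24  1.64 -0.    1.26  0.42]
```

Emit:
move_arm:
  delta_rot:
    - [0,0,-0.08]
    - [0,0,-0.137]
    - [0,0,-0.137]
    - [0,0,-0.137]
    - [0,0,-0.137]
  offset:
    - [0.038,-0.001,0]
    - [0.076,-0.001,0]
    - [0.11,-0.002,0]
    - [0.138,-0.002,0]
    - [0.15,-0.002,0]
  jaw: [0.015,0.015,0.015,0.015,0.015]

```text
clock: 13.9
eef_pos: [597.3, 288.3, 83.9]
orientation: [[0.167, 0.986, 0.0], [0.986, -0.167, 0.0], [0.0, 0.0, -1.0]]
wrist_force: [0.1, -0.4, -0.5]
gripper_width: 24.7
```

Emit:
move_arm:
  delta_rot:
    - [0,0,0]
    - [0,0,0]
    - [0,0,0]
    - [0,0,0]
    - [0,0,0]
  offset:
    - [0,0,0.01]
    - [0,0,0.03]
    - [0,0,0.045]
    - [0,0,0.055]
    - [0,0,0.055]
  jaw: [0.015,0.015,0.015,0.015,0.015]

```text
clock: 14.4
eef_pos: [596.4, 285.1, 27.2]
orientation: [[0.169, 0.986, -0.002], [0.986, -0.169, -0.001], [-0.001, -0.002, -1.0]]
wrist_force: [-0.2, 0.0, -0.1]
gripper_width: 24.5
```

```bash
python3 -c "
from h import *
c=read_camera('wrist');st();goto(597,288,10,-9.5,False);cv2.imwrite('pics/w9.png',c['color'][:,:,::-1])"
```

```text
t 14.45 p [596.9 285.4  28.4] yawY -9.75 tilt [-0.001  -0.0005] F [-1.1  0.  -0.4] w 24.8 j [ 0.33  0.46  1.46 -0.    1.22  0.5 ]
offset [ 0.0025 -0.0004  0.0184] rot [-0.001  0.001 -0.004] rows>= 1.0 clock 14.45 j [ 0.33  0.46  1.46 -0.    1.22  0.5 ]
```

View pics/w9.png

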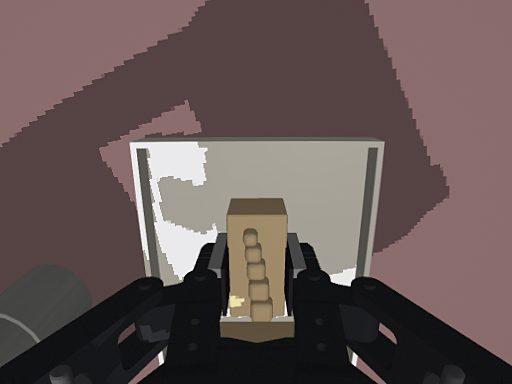

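The half cast hangs over the middle of the pan's far half, and the back of the full cast shows well clear at row 325. Lowering gently.

Emit:
move_arm:
  delta_rot:
    - [0,0,0]
    - [0,0,0]
    - [0,0,0]
    - [0,0,0]
    - [0,0,0]
  offset:
    - [0.001,0,0.006]
    - [0.002,0,0.012]
    - [0.002,0,0.016]
    - [0.002,0,0.018]
    - [0.002,0,0.018]
  jaw: [0.015,0.015,0.015,0.015,0.015]

```text
clock: 14.95
eef_pos: [597.4, 288.0, 10.5]
orientation: [[0.169, 0.986, -0.0], [0.986, -0.169, -0.0], [-0.0, -0.0, -1.0]]
wrist_force: [-0.8, 0.4, 0.1]
gripper_width: 24.8
```

Emit:
move_arm:
  delta_rot:
    - [0,0,0]
    - [0,0,0]
    - [0,0,0]
    - [0,0,0]
  offset:
    - [0,0,0.0005]
    - [0,0,0.001]
    - [0,0,0.0015]
    - [0,0,0.002]
  jaw: [0.015,0.015,0.015,0.015]

```text
clock: 15.35
eef_pos: [597.5, 288.0, 8.9]
orientation: [[0.169, 0.986, 0.0], [0.986, -0.169, -0.0], [-0.0, 0.0, -1.0]]
wrist_force: [-0.1, -0.3, -0.8]
gripper_width: 24.8
```

Emit:
move_arm:
  delta_rot:
    - [0,0,0]
    - [0,0,0]
    - [0,0,0]
    - [0,0,0]
  offset:
    - [0,0,0.0005]
    - [0,0,0.001]
    - [0,0,0.001]
    - [0,0,0.001]
  jaw: [0.015,0.015,0.015,0.015]

```text
clock: 15.75
eef_pos: [597.4, 288.0, 7.8]
orientation: [[0.169, 0.986, -0.0], [0.986, -0.169, -0.0], [-0.0, -0.0, -1.0]]
wrist_force: [0.2, 0.4, -0.1]
gripper_width: 25.1
```

Emit:
move_arm:
  delta_rot:
    - [0,0,0]
    - [0,0,0]
    - [0,0,0]
    - [0,0,0]
  offset:
    - [0,0,0.0005]
    - [0,0,0.001]
    - [0,0,0.001]
    - [0,0,0.001]
  jaw: [0.015,0.015,0.015,0.015]

```text
clock: 16.15
eef_pos: [597.5, 288.0, 7.0]
orientation: [[0.169, 0.986, 0.0], [0.986, -0.169, -0.0], [-0.0, 0.0, -1.0]]
wrist_force: [-2.8, -0.5, 4.9]
gripper_width: 24.5
```

Emit:
move_arm:
  delta_rot:
    - [0,0,0]
    - [0,0,0]
    - [0,0,0]
    - [0,0,0]
  offset:
    - [0,0,0.0004]
    - [0,0,0.0008]
    - [0,0,0.0008]
    - [0,0,0.0008]
  jaw: [0.015,0.015,0.015,0.015]

```text
clock: 16.55
eef_pos: [597.5, 288.1, 7.0]
orientation: [[0.169, 0.986, 0.0], [0.986, -0.169, -0.0], [0.0, 0.0, -1.0]]
wrist_force: [-7.7, -4.0, 15.0]
gripper_width: 25.1
```

Contact came at 7.0, as predicted. Releasing.

Emit:
move_arm:
  delta_rot:
    - [0,0,0]
    - [0,0,0]
    - [0,0,0]
    - [0,0,0]
    - [0,0,0]
  offset:
    - [0,0,-0.0009]
    - [0,0,-0.0009]
    - [0,0,-0.0009]
    - [0,0,-0.0009]
    - [0,0,-0.0009]
  jaw: [0.026,0.029,0.034,0.04,0.045]

```text
clock: 17.05
eef_pos: [597.5, 288.1, 6.8]
orientation: [[0.169, 0.986, -0.0], [0.986, -0.169, -0.0], [-0.0, -0.0, -1.0]]
wrist_force: [-0.8, -0.1, -0.1]
gripper_width: 44.9
```

Emit:
move_arm:
  delta_rot:
    - [0,0,0]
    - [0,0,0]
    - [0,0,0]
    - [0,0,0]
    - [0,0,0]
  offset:
    - [0,0,0]
    - [0,0,-0.01]
    - [0,0,-0.04]
    - [0,0,-0.085]
    - [0,0,-0.13]
  jaw: [0.045,0.045,0.045,0.045,0.045]

```text
clock: 17.55
eef_pos: [597.1, 287.9, 138.9]
orientation: [[0.169, 0.986, -0.0], [0.986, -0.169, -0.0], [-0.0, -0.0, -1.0]]
wrist_force: [1.6, 0.4, 0.4]
gripper_width: 44.8
```

```bash
python3 -c "
from h import *
c=read_camera('wrist');st();cv2.imwrite('pics/w10.png',c['color'][:,:,::-1]);goto(450,200,200,80,False)
c=read_camera('top')
# ring centres: dark rings; use top rim circle
im=c['color'].astype(int);m=((im[:,:,1]-im[:,:,0])>-8).astype(np.uint8);l=cv2.connectedComponents(m)[1]
for p,z in (((184,214),50),((222,215),40)):
    x,y=p;sub=np.zeros_like(m);sub[y-11:y+12,x-13:x+13]=m[y-11:y+12,x-13:x+13]
    q=np.argwhere(sub)[:,::-1];print(p,plane(c,(q.min(0)+q.max(0))/2,z).round(1))
"
```

```text
t 17.6 p [599.5 288.8 147.8] yawY -9.71 tilt [0.0092 0.0031] F [ 1.5 -0.   9.6] w 45.1 j [ 0.33  0.37  1.33 -0.    1.43  0.5 ]
offset [-0.1125 -0.1319 -0.0538] rot [ 0.01   0.003 -1.566] rows>= 11.0 clock 17.6 j [ 0.33  0.37  1.33 -0.    1.43  0.5 ]
(184, 214) [[455.7 259.8  50. ]]
(222, 215) [[454.8 135.8  40. ]]
```

View pics/w10.png

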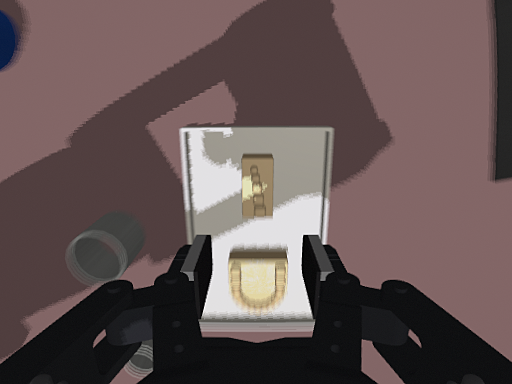

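Both casts sit flat and apart in the pan: the half cast at (258,185), the full cast at (258,278). Next is the large ring, about (456,260).

```bash
python3 -c "
from h import *
st();goto(456,260,140,-7,False)"
```

```text
t 17.65 p [599.7 288.9 144.8] yawY -9.71 tilt [0.0096 0.0032] F [-0.2  0.4  0.1] w 44.8 j [ 0.33  0.37  1.34 -0.    1.42  0.5 ]
offset [-0.0528 -0.1368  0.0033] rot [ 0.009 -0.005 -0.047] rows>= 3.0 clock 17.65 j [ 0.33  0.37  1.34 -0.    1.42  0.5 ]
```

Emit:
move_arm:
  delta_rot:
    - [0,0,0]
    - [0,0,-0.02]
    - [0,0,-0.045]
    - [0,0,-0.045]
    - [0,0,-0.045]
  offset:
    - [-0.016,-0.04,0]
    - [-0.03,-0.08,0]
    - [-0.044,-0.115,0]
    - [-0.052,-0.134,0]
    - [-0.052,-0.134,0]
  jaw: [0.055,0.068,0.068,0.068,0.068]

```text
clock: 18.15
eef_pos: [454.7, 259.2, 137.9]
orientation: [[0.123, 0.992, 0.001], [0.992, -0.123, 0.0], [0.0, 0.001, -1.0]]
wrist_force: [0.5, -0.2, -0.6]
gripper_width: 68.0
```

```bash
python3 -c "
from h import *
c=read_camera('wrist');st();cv2.imwrite('pics/w11.png',c['color'][:,:,::-1])"
```

```text
t 18.2 p [456.1 259.5 138. ] yawY -7.11 tilt [0.0016 0.0005] F [1.9 1.5 0.9] w 68.3 j [ 0.37  0.1   1.69 -0.    1.35  0.49]
```

View pics/w11.png

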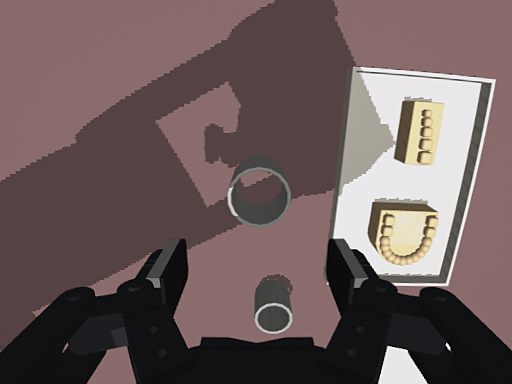

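The large ring's top rim is a circle at about (259.5,197), the small ring's rim at (273.5,319), and both casts are in the pan to the right.

```bash
python3 -c "
from h import *
c=read_camera('wrist');st()
P=plane(c,[(259.5,197),(228.5,197),(290.5,197),(259.5,226)],50);print(P.round(1),np.linalg.norm(P[1]-P[2]),np.linalg.norm(P[3]-P[0]))
P2=plane(c,[(273.5,318.5),(254.5,318.5),(292.5,318.5)],40);print(P2.round(1),np.linalg.norm(P2[1]-P2[2]))
crop(c,215,145,305,345,3,'w11c.png')
goto(P[0,0],P[0,1],12,-7,False)"
```

```text
t 18.25 p [457.  259.6 137.8] yawY -7.14 tilt [0.0015 0.0005] F [-0.8 -0.8  0. ] w 68.3 j [ 0.37  0.1   1.69 -0.    1.35  0.49]
[[457.9 258.6  50. ]
 [434.1 261.6  50. ]
 [481.8 255.6  50. ]
 [455.  234.4  50. ]] 48.167025084824445 24.350108190757307
[[456.1 135.4  40. ]
 [438.5 137.7  40. ]
 [473.7 133.1  40. ]] 35.52658886996889
offset [-0.0009  0.0009  0.1258] rot [ 0.001 -0.001 -0.002] rows>= 3.0 clock 18.25 j [ 0.37  0.1   1.69 -0.    1.35  0.49]
```

View pics/w11c.png

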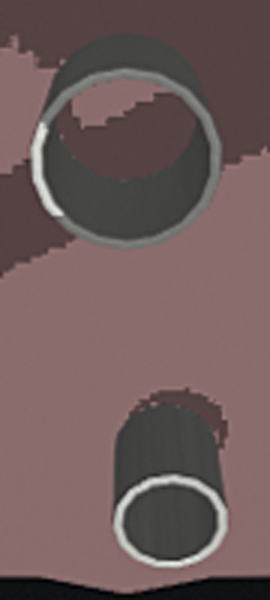

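Refined ring centre (456,258.6), directly below. Descending.

Emit:
move_arm:
  delta_rot:
    - [0,0,0]
    - [0,0,0]
    - [0,0,0]
    - [0,0,0]
    - [0,0,0]
  offset:
    - [-0.001,-0.001,0.035]
    - [-0.001,-0.001,0.075]
    - [-0.001,-0.001,0.105]
    - [-0.001,-0.001,0.123]
    - [-0.001,-0.001,0.126]
  jaw: [0.068,0.068,0.068,0.068,0.068]

```text
clock: 18.75
eef_pos: [455.2, 258.2, 8.7]
orientation: [[0.125, 0.992, -0.003], [0.992, -0.125, -0.001], [-0.002, -0.003, -1.0]]
wrist_force: [-0.0, 0.7, 0.7]
gripper_width: 68.2
```

Emit:
move_arm:
  delta_rot:
    - [0,0,0]
    - [0,0,0]
    - [0,0,0]
    - [0,0,0]
    - [0,0,0]
  offset:
    - [0,0,0]
    - [0,0,0]
    - [0,0,0]
    - [0,0,0]
    - [0,0,0]
  jaw: [0.068,0.05,0.04,0.04,0.04]

```text
clock: 19.25
eef_pos: [456.5, 258.9, 12.4]
orientation: [[0.124, 0.992, 0.003], [0.992, -0.124, 0.001], [0.001, 0.002, -1.0]]
wrist_force: [-0.2, -0.1, 6.8]
gripper_width: 48.8
```

```bash
python3 -c "
from h import *
c=read_camera('wrist');st();cv2.imwrite('pics/w12.png',c['color'][:,:,::-1])"
```

```text
t 19.3 p [456.5 258.9  12.4] yawY -7.14 tilt [0.0025 0.0008] F [0.3 0.4 6.3] w 48.7 j [ 0.37  0.23  1.82 -0.    1.09  0.49]
```

View pics/w12.png

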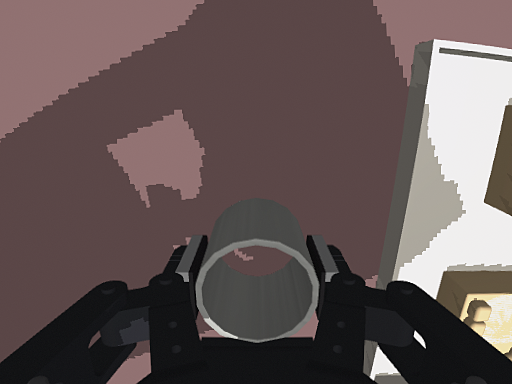

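The ring is gripped, opening 48.7 mm. Lifting and carrying it to the square tray at (591,41).

Emit:
move_arm:
  delta_rot:
    - [0,0,0]
    - [0,0,0]
    - [0,0,0]
    - [0,0,0]
    - [0,0,0]
  offset:
    - [0,0,-0.01]
    - [0,0,-0.035]
    - [0,0,-0.06]
    - [-0.01,0.01,-0.08]
    - [-0.04,0.03,-0.08]
  jaw: [0.04,0.04,0.04,0.04,0.04]

```text
clock: 19.8
eef_pos: [481.4, 216.6, 95.0]
orientation: [[0.122, 0.993, 0.005], [0.993, -0.122, 0.002], [0.003, 0.005, -1.0]]
wrist_force: [0.5, 0.3, -1.2]
gripper_width: 48.4
```

```bash
python3 -c "
from h import *
st();goto(591,41,90,-7,False)"
```

```text
t 19.8 p [481.4 216.6  95. ] yawY -6.98 tilt [0.0051 0.0019] F [ 0.5  0.3 -1.2] w 48.4 j [0.28 0.14 1.74 0.   1.26 0.4 ]
offset [-0.161   0.1301  0.0052] rot [ 0.005 -0.003  0.   ] rows>= 5.0 clock 19.8 j [0.28 0.14 1.74 0.   1.26 0.4 ]
```

Emit:
move_arm:
  delta_rot:
    - [0,0,0]
    - [0,0,0]
    - [0,0,0]
    - [0,0,0]
    - [0,0,0]
  offset:
    - [-0.03,0.025,0]
    - [-0.06,0.05,0]
    - [-0.09,0.073,0]
    - [-0.12,0.097,0]
    - [-0.145,0.117,0]
  jaw: [0.04,0.04,0.04,0.04,0.04]

```text
clock: 20.3
eef_pos: [579.3, 54.9, 92.2]
orientation: [[0.125, 0.992, 0.001], [0.992, -0.125, -0.0], [-0.0, 0.001, -1.0]]
wrist_force: [0.2, 1.2, -1.4]
gripper_width: 48.7
```

```bash
python3 -c "
from h import *
st();goto(591,41,40,-7,False)"
```

```text
t 20.3 p [579.3  54.9  92.2] yawY -7.17 tilt [ 0.0011 -0.0002] F [ 0.2  1.2 -1.4] w 48.7 j [-0.04  0.25  1.61 -0.    1.28  0.09]
offset [-0.0123  0.0133  0.0522] rot [ 0.001  0.    -0.003] rows>= 2.0 clock 20.3 j [-0.04  0.25  1.61 -0.    1.28  0.09]
```

Emit:
move_arm:
  delta_rot:
    - [0,0,0]
    - [0,0,0]
    - [0,0,0]
    - [0,0,0]
    - [0,0,0]
  offset:
    - [-0.009,0.009,0.005]
    - [-0.012,0.013,0.02]
    - [-0.012,0.013,0.04]
    - [-0.012,0.013,0.052]
    - [-0.012,0.013,0.052]
  jaw: [0.04,0.04,0.04,0.04,0.04]

```text
clock: 20.8
eef_pos: [588.3, 44.1, 36.9]
orientation: [[0.123, 0.992, -0.003], [0.992, -0.123, 0.0], [-0.0, -0.003, -1.0]]
wrist_force: [-0.8, -0.2, -2.3]
gripper_width: 48.5
```

```bash
python3 -c "
from h import *
c=read_camera('wrist');st();cv2.imwrite('pics/w13.png',c['color'][:,:,::-1]);goto(591,41,19,-7,False)"
```

```text
t 20.85 p [589.   44.   38.2] yawY -7.09 tilt [-0.0017  0.0001] F [-0.5 -0.5 -1. ] w 48.4 j [-0.06  0.32  1.64 -0.    1.19  0.07]
offset [-0.0027  0.0024  0.0192] rot [-0.002  0.    -0.002] rows>= 1.0 clock 20.85 j [-0.06  0.32  1.64 -0.    1.19  0.07]
```

View pics/w13.png

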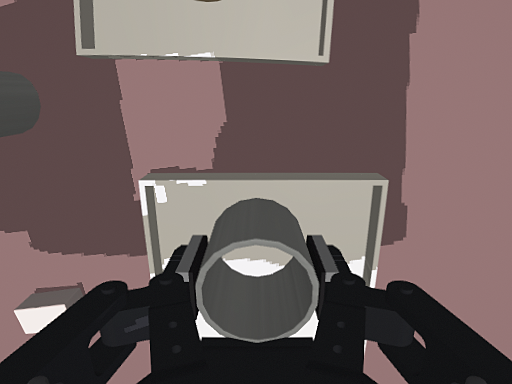

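The ring is over the square tray, inside its walls (left (145,185), right (385,185)). Lowering.

Emit:
move_arm:
  delta_rot:
    - [0,0,0]
    - [0,0,0]
    - [0,0,0]
    - [0,0,0]
    - [0,0,0]
  offset:
    - [-0.002,0.001,0.008]
    - [-0.003,0.001,0.015]
    - [-0.003,0.001,0.019]
    - [-0.003,0.001,0.019]
    - [-0.003,0.001,0.019]
  jaw: [0.04,0.04,0.04,0.04,0.04]

```text
clock: 21.35
eef_pos: [590.5, 40.1, 20.0]
orientation: [[0.124, 0.992, 0.0], [0.992, -0.124, -0.0], [-0.0, 0.0, -1.0]]
wrist_force: [-0.2, 0.5, -1.5]
gripper_width: 48.3
```

Emit:
move_arm:
  delta_rot:
    - [0,0,0]
    - [0,0,0]
    - [0,0,0]
    - [0,0,0]
    - [0,0,0]
  offset:
    - [0,0,0.001]
    - [0,0,0.002]
    - [0,0,0.003]
    - [0,0,0.003]
    - [0,0,0.003]
  jaw: [0.04,0.04,0.04,0.04,0.04]

```text
clock: 21.85
eef_pos: [590.4, 40.1, 16.9]
orientation: [[0.124, 0.992, -0.0], [0.992, -0.124, -0.0], [-0.0, -0.0, -1.0]]
wrist_force: [0.7, 0.2, -1.2]
gripper_width: 48.5
```

Emit:
move_arm:
  delta_rot:
    - [0,0,0]
    - [0,0,0]
    - [0,0,0]
  offset:
    - [0,0,0.0005]
    - [0,0,0.001]
    - [0,0,0.001]
  jaw: [0.04,0.04,0.04]

```text
clock: 22.15
eef_pos: [590.4, 40.1, 15.8]
orientation: [[0.124, 0.992, -0.0], [0.992, -0.124, -0.0], [-0.0, -0.0, -1.0]]
wrist_force: [-0.7, 0.5, -1.5]
gripper_width: 48.7
```

Emit:
move_arm:
  delta_rot:
    - [0,0,0]
    - [0,0,0]
    - [0,0,0]
  offset:
    - [0,0,0.0005]
    - [0,0,0.001]
    - [0,0,0.001]
  jaw: [0.04,0.04,0.04]

```text
clock: 22.45
eef_pos: [590.4, 40.0, 15.4]
orientation: [[0.124, 0.992, 0.0], [0.992, -0.124, -0.0], [-0.0, 0.0, -1.0]]
wrist_force: [-3.0, -0.4, 7.5]
gripper_width: 48.7
```

Emit:
move_arm:
  delta_rot:
    - [0,0,0]
    - [0,0,0]
    - [0,0,0]
  offset:
    - [0,0,0.0004]
    - [0,0,0.0006]
    - [0,0,0.0006]
  jaw: [0.04,0.04,0.04]

```text
clock: 22.75
eef_pos: [590.5, 40.0, 15.4]
orientation: [[0.124, 0.992, 0.0], [0.992, -0.124, -0.0], [-0.0, 0.0, -1.0]]
wrist_force: [-8.3, -0.4, 15.0]
gripper_width: 48.6
```

Contact came at 15.4 (12.4 plus the 3 mm floor). Releasing.

Emit:
move_arm:
  delta_rot:
    - [0,0,0]
    - [0,0,0]
    - [0,0,0]
    - [0,0,0]
    - [0,0,0]
  offset:
    - [0,0,-0.0009]
    - [0,0,-0.0009]
    - [0,0,-0.0009]
    - [0,0,-0.0009]
    - [0,0,-0.0009]
  jaw: [0.05,0.053,0.057,0.062,0.066]

```text
clock: 23.25
eef_pos: [590.4, 40.1, 15.1]
orientation: [[0.124, 0.992, -0.0], [0.992, -0.124, -0.0], [-0.0, -0.0, -1.0]]
wrist_force: [0.9, -0.5, -0.0]
gripper_width: 65.9
```

Emit:
move_arm:
  delta_rot:
    - [0,0,0]
    - [0,0,0]
    - [0,0,0]
    - [0,0,0]
    - [0,0,0]
  offset:
    - [0,0,0]
    - [0,0,-0.01]
    - [0,0,-0.04]
    - [0,0,-0.085]
    - [0,0,-0.12]
  jaw: [0.066,0.066,0.066,0.066,0.066]

```text
clock: 23.75
eef_pos: [590.5, 40.1, 138.3]
orientation: [[0.124, 0.992, 0.001], [0.992, -0.124, -0.0], [0.0, 0.001, -1.0]]
wrist_force: [0.4, 0.9, -0.8]
gripper_width: 65.7
```

```bash
python3 -c "
from h import *
c=read_camera('wrist');st();cv2.imwrite('pics/w14.png',c['color'][:,:,::-1]);goto(454.7,136,100,-7,False)"
```

```text
t 23.8 p [592.5  40.  144.1] yawY -7.13 tilt [ 0.0085 -0.0006] F [ 0.7 -0.   7.7] w 66.0 j [-0.06  0.23  1.52 -0.    1.38  0.06]
offset [ 0.0781 -0.149   0.0429] rot [ 0.009 -0.    -0.002] rows>= 4.0 clock 23.8 j [-0.06  0.23  1.52 -0.    1.38  0.06]
```

View pics/w14.png

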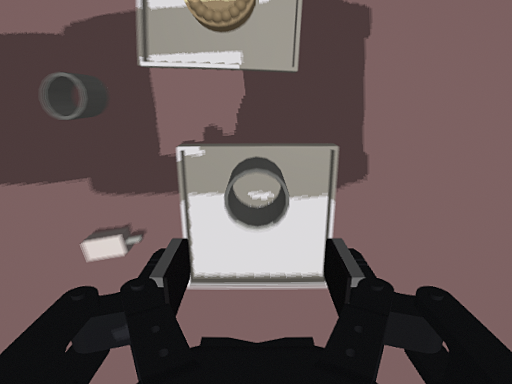

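The large ring stands upright in the tray, rim at (257,198). On to the small ring at about (455,136).

Emit:
move_arm:
  delta_rot:
    - [0,0,0]
    - [0,0,0]
    - [0,0,0]
    - [0,0,0]
    - [0,0,0]
  offset:
    - [0.02,-0.037,0]
    - [0.04,-0.075,0.005]
    - [0.06,-0.112,0.02]
    - [0.078,-0.147,0.03]
    - [0.078,-0.147,0.03]
  jaw: [0.06,0.058,0.056,0.056,0.056]

```text
clock: 24.3
eef_pos: [450.5, 137.6, 104.5]
orientation: [[0.122, 0.993, -0.002], [0.993, -0.122, 0.0], [-0.0, -0.002, -1.0]]
wrist_force: [1.1, 0.5, -0.4]
gripper_width: 56.3
```

```bash
python3 -c "
from h import *
c=read_camera('wrist');st();cv2.imwrite('pics/w15.png',c['color'][:,:,::-1]);goto(454.7,136,10,-7,False)"
```

```text
t 24.35 p [452.8 136.8 105.5] yawY -7.02 tilt [0.0001 0.    ] F [0.7 0.3 0.8] w 56.2 j [0.13 0.02 1.84 0.   1.28 0.25]
offset [-0.0005  0.002   0.0955] rot [ 0. -0. -0.] rows>= 2.0 clock 24.35 j [0.13 0.02 1.84 0.   1.28 0.25]
```

View pics/w15.png

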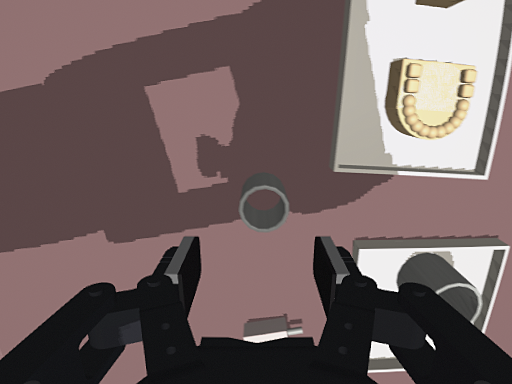

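The small ring's rim is at (264,208). Measuring it with a settled picture.

```bash
python3 -c "
from h import *
c=read_camera('wrist');st()
crop(c,225,165,305,245,6,'w15c.png');g=cv2.cvtColor(c['color'],cv2.COLOR_RGB2GRAY)
P=plane(c,[(263,208),(239,208),(287.,208)],40);print(P.round(1),np.linalg.norm(P[1]-P[2]));goto(*P[0,:2],10,-7,False)"
```

```text
t 24.4 p [454.1 136.2 105.9] yawY -7.06 tilt [ 0.0011 -0.0001] F [ 0.9 -0.4 -0.3] w 56.1 j [ 0.13  0.02  1.84 -0.    1.28  0.25]
[[456.5 134.6  40. ]
 [439.7 136.7  40. ]
 [473.4 132.5  40. ]] 34.015538222584105
offset [-0.0012  0.0025  0.0959] rot [ 0.001 -0.    -0.001] rows>= 2.0 clock 24.4 j [ 0.13  0.02  1.84 -0.    1.28  0.25]
```

View pics/w15c.png

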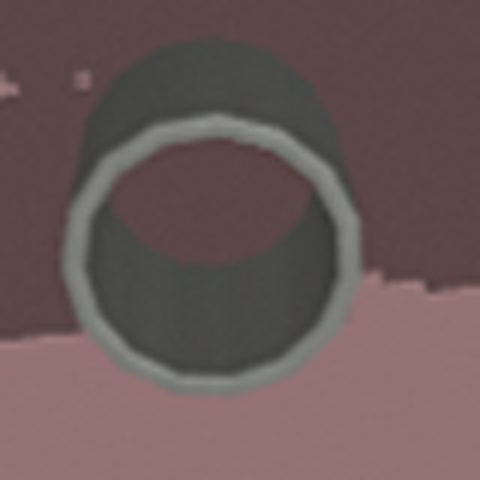

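Emit:
move_arm:
  delta_rot:
    - [0,0,0]
    - [0,0,0]
    - [0,0,0]
    - [0,0,0]
    - [0,0,0]
  offset:
    - [-0.001,0,0.03]
    - [-0.001,0,0.06]
    - [-0.001,0,0.085]
    - [-0.001,0,0.095]
    - [-0.001,0,0.096]
  jaw: [0.056,0.056,0.056,0.056,0.056]

```text
clock: 24.9
eef_pos: [454.3, 134.3, 8.7]
orientation: [[0.125, 0.992, -0.001], [0.992, -0.125, -0.0], [-0.001, -0.001, -1.0]]
wrist_force: [0.9, 0.7, -0.1]
gripper_width: 55.8
```

Emit:
move_arm:
  delta_rot:
    - [0,0,0]
    - [0,0,0]
    - [0,0,0]
    - [0,0,0]
    - [0,0,0]
  offset:
    - [0,0,0]
    - [0,0,0]
    - [0,0,0]
    - [0,0,0]
    - [0,0,0]
  jaw: [0.05,0.035,0.025,0.025,0.025]

```text
clock: 25.4
eef_pos: [455.1, 134.8, 10.7]
orientation: [[0.124, 0.992, 0.003], [0.992, -0.124, 0.0], [0.0, 0.003, -1.0]]
wrist_force: [-1.8, -0.9, 8.0]
gripper_width: 34.2
```

Emit:
move_arm:
  delta_rot:
    - [0,0,0]
    - [0,0,0]
    - [0,0,0]
    - [0,0,0]
    - [0,0,0]
  offset:
    - [0,0,0]
    - [0,0,-0.01]
    - [0,0,-0.035]
    - [0,0,-0.065]
    - [0,0,-0.085]
  jaw: [0.025,0.025,0.025,0.025,0.025]

```text
clock: 25.9
eef_pos: [454.7, 134.9, 97.3]
orientation: [[0.124, 0.992, 0.003], [0.992, -0.124, 0.0], [0.001, 0.002, -1.0]]
wrist_force: [1.0, -0.2, -1.4]
gripper_width: 34.6
```

```bash
python3 -c "
from h import *
c=read_camera('wrist');st();cv2.imwrite('pics/w16.png',c['color'][:,:,::-1]);goto(583,-23,100,-7,False)"
```

```text
t 25.95 p [455.8 135.1 100. ] yawY -7.13 tilt [0.006  0.0007] F [2.6 0.3 4.8] w 34.3 j [ 0.13  0.02  1.85 -0.    1.26  0.25]
offset [-0.1411  0.1458  0.0006] rot [ 0.006 -0.001 -0.002] rows>= 5.0 clock 25.95 j [ 0.13  0.02  1.85 -0.    1.26  0.25]
```

View pics/w16.png

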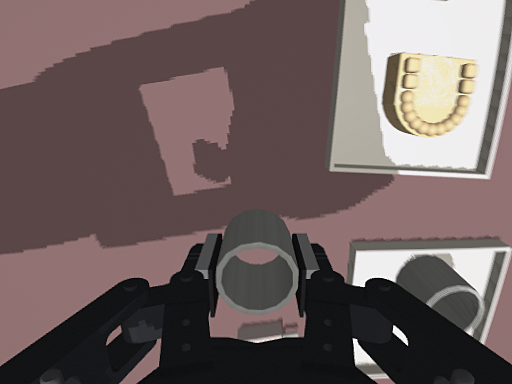

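The small ring is held upright. Carrying it to (583,-23), above the large ring's height.

Emit:
move_arm:
  delta_rot:
    - [0,0,0]
    - [0,0,0]
    - [0,0,0]
    - [0,0,0]
    - [0,0,0]
  offset:
    - [-0.025,0.026,0]
    - [-0.055,0.057,0]
    - [-0.085,0.088,0]
    - [-0.115,0.119,0]
    - [-0.135,0.14,0]
  jaw: [0.025,0.025,0.025,0.025,0.025]

```text
clock: 26.45
eef_pos: [577.6, -18.9, 95.0]
orientation: [[0.125, 0.992, 0.001], [0.992, -0.125, -0.001], [-0.0, 0.001, -1.0]]
wrist_force: [-0.3, 1.0, -0.9]
gripper_width: 34.5
```

```bash
python3 -c "
from h import *
st();goto(583,-23,40,-7,False)"
```

```text
t 26.45 p [577.6 -18.9  95. ] yawY -7.2 tilt [ 0.001  -0.0005] F [-0.3  1.  -0.9] w 34.5 j [-0.17  0.24  1.62 -0.    1.29 -0.04]
offset [-0.0034  0.0058  0.055 ] rot [ 0.001  0.    -0.003] rows>= 2.0 clock 26.45 j [-0.17  0.24  1.62 -0.    1.29 -0.04]
```

Emit:
move_arm:
  delta_rot:
    - [0,0,0]
    - [0,0,0]
    - [0,0,0]
    - [0,0,0]
    - [0,0,0]
  offset:
    - [-0.004,0.006,0]
    - [-0.004,0.006,0.015]
    - [-0.004,0.006,0.035]
    - [-0.004,0.006,0.055]
    - [-0.004,0.006,0.055]
  jaw: [0.025,0.025,0.025,0.025,0.025]

```text
clock: 26.95
eef_pos: [579.3, -19.9, 36.3]
orientation: [[0.123, 0.992, -0.005], [0.992, -0.123, 0.001], [0.0, -0.005, -1.0]]
wrist_force: [-0.6, 0.1, -0.7]
gripper_width: 34.6
```

```bash
python3 -c "
from h import *
c=read_camera('wrist');st();cv2.imwrite('pics/w17.png',c['color'][:,:,::-1]);goto(583,-23,17,-7,False)"
```

```text
t 27.0 p [580.3 -20.2  38.1] yawY -7.09 tilt [-0.0027  0.0005] F [ 0.4  0.1 -0.2] w 34.5 j [-0.17  0.3   1.66  0.    1.18 -0.04]
offset [-0.0024  0.0031  0.021 ] rot [-0.003 -0.    -0.002] rows>= 1.0 clock 27.0 j [-0.17  0.3   1.66  0.    1.18 -0.04]
```

View pics/w17.png

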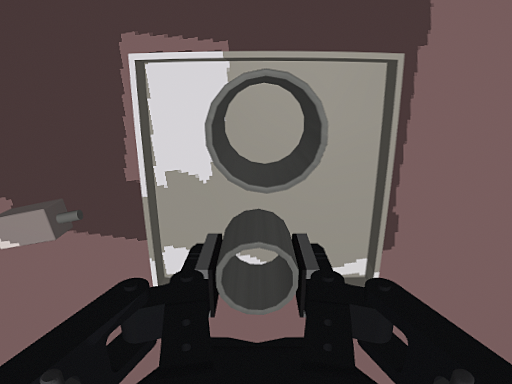

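The ring hangs inside the tray, clear of the large ring at (266,130). Lowering.

Emit:
move_arm:
  delta_rot:
    - [0,0,0]
    - [0,0,0]
    - [0,0,0]
    - [0,0,0]
    - [0,0,0]
  offset:
    - [-0.001,0.001,0.008]
    - [-0.001,0.001,0.016]
    - [-0.001,0.001,0.022]
    - [-0.001,0.001,0.023]
    - [-0.001,0.001,0.023]
  jaw: [0.025,0.025,0.025,0.025,0.025]

```text
clock: 27.5
eef_pos: [582.5, -22.4, 16.1]
orientation: [[0.124, 0.992, -0.0], [0.992, -0.124, -0.0], [-0.0, -0.0, -1.0]]
wrist_force: [-1.0, 0.3, -0.9]
gripper_width: 34.3
```

Emit:
move_arm:
  delta_rot:
    - [0,0,0]
    - [0,0,0]
    - [0,0,0]
    - [0,0,0]
  offset:
    - [0,0,0.001]
    - [0,0,0.002]
    - [0,0,0.002]
    - [0,0,0.002]
  jaw: [0.025,0.025,0.025,0.025]

```text
clock: 27.9
eef_pos: [582.6, -22.5, 14.3]
orientation: [[0.124, 0.992, 0.0], [0.992, -0.124, -0.0], [-0.0, 0.0, -1.0]]
wrist_force: [0.3, 0.3, -1.2]
gripper_width: 34.6
```

Emit:
move_arm:
  delta_rot:
    - [0,0,0]
    - [0,0,0]
    - [0,0,0]
  offset:
    - [0,0,0.0006]
    - [0,0,0.0012]
    - [0,0,0.0012]
  jaw: [0.025,0.025,0.025]

```text
clock: 28.2
eef_pos: [582.7, -22.5, 13.8]
orientation: [[0.124, 0.992, 0.0], [0.992, -0.124, -0.0], [-0.0, 0.0, -1.0]]
wrist_force: [-4.3, 0.3, 10.6]
gripper_width: 34.4
```

Emit:
move_arm:
  delta_rot:
    - [0,0,0]
    - [0,0,0]
    - [0,0,0]
  offset:
    - [0,0,0.0003]
    - [0,0,0.0004]
    - [0,0,0.0004]
  jaw: [0.025,0.025,0.025]

```text
clock: 28.5
eef_pos: [582.7, -22.5, 13.7]
orientation: [[0.124, 0.992, 0.001], [0.992, -0.124, -0.0], [-0.0, 0.001, -1.0]]
wrist_force: [-7.7, 0.7, 16.1]
gripper_width: 34.4
```

Contact came at 13.7, as predicted. Releasing.

Emit:
move_arm:
  delta_rot:
    - [0,0,0]
    - [0,0,0]
    - [0,0,0]
    - [0,0,0]
    - [0,0,0]
  offset:
    - [0,0,-0.0009]
    - [0,0,-0.0009]
    - [0,0,-0.0009]
    - [0,0,-0.0009]
    - [0,0,-0.0009]
  jaw: [0.036,0.039,0.043,0.048,0.052]

```text
clock: 29.0
eef_pos: [582.5, -22.4, 13.4]
orientation: [[0.124, 0.992, -0.0], [0.992, -0.124, -0.0], [-0.0, -0.0, -1.0]]
wrist_force: [0.4, 0.1, -1.1]
gripper_width: 51.7
```

Emit:
move_arm:
  delta_rot:
    - [0,0,0]
    - [0,0,0]
    - [0,0,0]
    - [0,0,0]
    - [0,0,0]
  offset:
    - [0,0,0]
    - [0,0,-0.01]
    - [0,0,-0.04]
    - [0,0,-0.085]
    - [0,0,-0.12]
  jaw: [0.052,0.052,0.052,0.052,0.052]

```text
clock: 29.5
eef_pos: [582.7, -22.4, 136.6]
orientation: [[0.124, 0.992, 0.001], [0.992, -0.124, -0.0], [-0.0, 0.001, -1.0]]
wrist_force: [1.1, 0.3, -0.2]
gripper_width: 52.0
```

```bash
python3 -c "
from h import *
c=read_camera('wrist');st();cv2.imwrite('pics/w18.png',c['color'][:,:,::-1]);goto(446,2,110,-85,False);goto(446,2,110,95,False)"
```

```text
t 29.55 p [584.7 -22.7 142.4] yawY -7.13 tilt [ 0.0084 -0.0016] F [1.9 0.4 7.7] w 52.0 j [-0.17  0.21  1.55 -0.    1.37 -0.05]
offset [ 0.0073 -0.1409  0.0312] rot [ 0.007 -0.005  1.359] rows>= 10.0 clock 29.55 j [-0.17  0.21  1.55 -0.    1.37 -0.05]
offset [ 0.0073 -0.1409  0.0312] rot [ 0.006  0.008 -1.782] rows>= 12.0 clock 29.55 j [-0.17  0.21  1.55 -0.    1.37 -0.05]
```

View pics/w18.png

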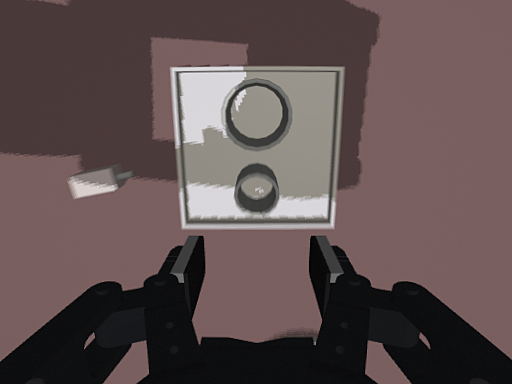

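Both rings stand upright in the square tray, at (258,115) and (257,190). Last is the milling block, at (93,183) in this view.

Emit:
move_arm:
  delta_rot:
    - [0,0,0.12]
    - [0,0,0.26]
    - [0,0,0.4]
    - [0,0,0.54]
    - [0,0,0.68]
  offset:
    - [0.001,-0.03,0]
    - [0.003,-0.065,0]
    - [0.005,-0.1,0]
    - [0.006,-0.13,0]
    - [0.007,-0.139,0]
  jaw: [0.055,0.055,0.055,0.055,0.055]

```text
clock: 30.05
eef_pos: [443.3, 2.3, 134.1]
orientation: [[0.724, 0.689, 0.0], [0.689, -0.724, -0.0], [0.0, 0.0, -1.0]]
wrist_force: [0.4, 0.1, 0.0]
gripper_width: 54.9
```

Emit:
move_arm:
  delta_rot:
    - [0,0,0.14]
    - [0,0,0.28]
    - [0,0,0.42]
    - [0,0,0.56]
    - [0,0,0.68]
  offset:
    - [0,0,0]
    - [0,0,0]
    - [0,0,0]
    - [0,0,0]
    - [0,0,0]
  jaw: [0.055,0.055,0.055,0.055,0.055]

```text
clock: 30.55
eef_pos: [445.5, 1.8, 134.1]
orientation: [[0.997, 0.08, 0.001], [0.08, -0.997, -0.0], [0.001, 0.0, -1.0]]
wrist_force: [-0.0, -0.1, -0.5]
gripper_width: 55.1
```

```bash
python3 -c "
from h import *
c=read_camera('wrist');st();c=read_camera('wrist');st();cv2.imwrite('pics/w19.png',c['color'][:,:,::-1])"
```

```text
t 30.6 p [445.5   1.8 134. ] yawY -85.81 tilt [ 0.0006 -0.0002] F [ 0.2 -0.2 -0.4] w 54.7 j [-0.17 -0.07  1.86 -0.    1.34  1.33]
t 30.65 p [445.6   1.8 134. ] yawY -85.19 tilt [ 0.0006 -0.0002] F [ 0.   0.7 -0.4] w 55.0 j [-0.17 -0.07  1.86 -0.    1.34  1.32]
```

View pics/w19.png

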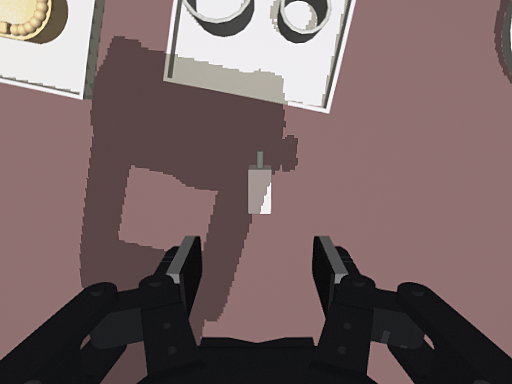

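```bash
python3 -c "
from h import *
c=read_camera('wrist');crop(c,230,145,290,225,7,'w19c.png')"
```

```text
(no output)
```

View pics/w19c.png

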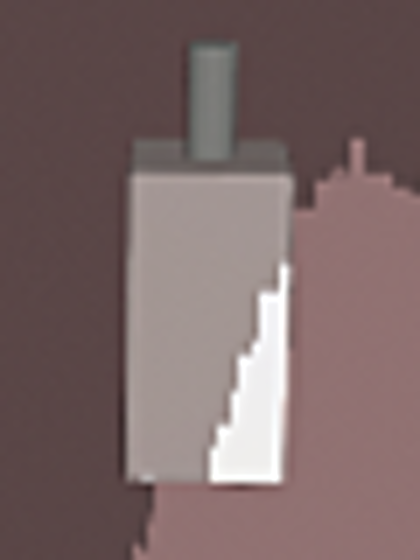

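```bash
python3 -c "
from h import *
c=read_camera('wrist');px=np.array([(132,175),(293,175),(285,482),(127,482)])/7+[230,145]
q=plane(c,px,20);print(q.round(1),q.mean(0),[np.linalg.norm(q[i]-q[i-1]).round(1) for i in range(4)])
e=q[0]-q[3]+q[1]-q[2];a=np.degrees(np.arctan2(e[1],e[0]));print(a);goto(*q.mean(0)[:2],4,a-90,False)
c=read_camera('top');im=c['color'].astype(int);m=((im[:,:,1]-im[:,:,0])>-8).astype(np.uint8);l=cv2.connectedComponents(m)[1]
cn=cv2.findContours((l==l[173,341]).astype(np.uint8),0,1)[0][0][:,0]
P=plane(c,cn,17)[:,:2].astype(np.float32);print(cv2.minEnclosingCircle(P),cv2.fitEllipse(P))"
```

```text
[[459.4   9.8  20. ]
 [461.1  -9.5  20. ]
 [421.8 -12.5  20. ]
 [420.1   7.2  20. ]] [440.57225423  -1.25691851  20.        ] [np.float64(39.4), np.float64(19.4), np.float64(39.4), np.float64(19.8)]
4.031147117752068
offset [-0.0053  0.0026  0.1298] rot [ 0.   -0.    0.02] rows>= 3.0 clock 30.75 j [-0.17 -0.07  1.86 -0.    1.34  1.31]
((603.1097412109375, -252.6694793701172), 60.48489761352539) ((603.3380126953125, -251.9217529296875), (115.20000457763672, 116.87641906738281), 13.295735359191895)
```

The block measures 39.4×19.6 mm at (440.6,-1.3), 4.0° yaw. The dish centre is about (603,-252.5) with a 121 mm rim. Descending to grasp.

Emit:
move_arm:
  delta_rot:
    - [0,0,0.015]
    - [0,0,0.015]
    - [0,0,0.015]
    - [0,0,0.015]
    - [0,0,0.015]
  offset:
    - [-0.005,0.0025,0.035]
    - [-0.005,0.0025,0.075]
    - [-0.005,0.0025,0.105]
    - [-0.005,0.0025,0.125]
    - [-0.005,0.0025,0.13]
  jaw: [0.055,0.055,0.055,0.055,0.055]

```text
clock: 31.3
eef_pos: [439.6, -1.0, 1.7]
orientation: [[0.997, 0.073, -0.003], [0.073, -0.997, 0.0], [-0.003, -0.001, -1.0]]
wrist_force: [0.1, 0.2, 0.9]
gripper_width: 55.2
```

Emit:
move_arm:
  delta_rot:
    - [0,0,0]
    - [0,0,0]
    - [0,0,0]
    - [0,0,0]
    - [0,0,0]
  offset:
    - [0,0,0]
    - [0,0,0]
    - [0,0,0]
    - [0,0,0]
    - [0,0,0]
  jaw: [0.05,0.03,0.01,0.01,0.01]

```text
clock: 31.8
eef_pos: [441.5, -1.3, 4.8]
orientation: [[0.997, 0.072, 0.002], [0.072, -0.997, -0.001], [0.002, 0.001, -1.0]]
wrist_force: [-1.9, 0.6, 9.9]
gripper_width: 18.6
```

```bash
python3 -c "
from h import *
c=read_camera('wrist');st();cv2.imwrite('pics/w20.png',c['color'][:,:,::-1])"
```

```text
t 31.85 p [441.5  -1.3   4.9] yawY -85.9 tilt [ 0.0021 -0.0005] F [-2.   0.4  9.5] w 18.3 j [-0.18  0.08  2.02 -0.    1.05  1.32]
```

View pics/w20.png

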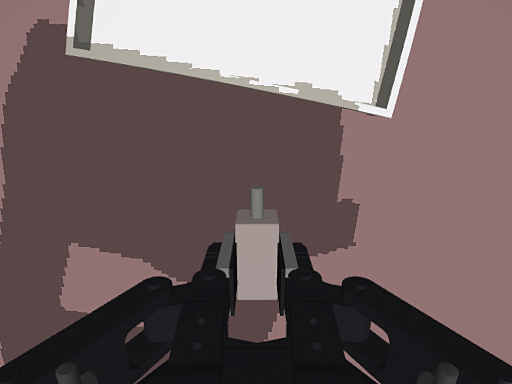

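The block is gripped, opening 18.5 mm against 20 mm. Lifting and carrying it to the dish.

Emit:
move_arm:
  delta_rot:
    - [0,0,0]
    - [0,0,0]
    - [0,0,0]
    - [0,0,0]
    - [0,0,0]
  offset:
    - [0,0,-0.01]
    - [0,0,-0.035]
    - [0.005,0.012,-0.055]
    - [0.015,0.035,-0.065]
    - [0.03,0.065,-0.065]
  jaw: [0.01,0.01,0.01,0.01,0.01]

```text
clock: 32.35
eef_pos: [476.4, -64.2, 71.5]
orientation: [[0.997, 0.073, 0.004], [0.073, -0.997, -0.001], [0.004, 0.001, -1.0]]
wrist_force: [0.8, 0.6, -1.2]
gripper_width: 18.7
```

```bash
python3 -c "
from h import *
st();goto(596,-253,70,-86,False)"
```

```text
t 32.35 p [476.4 -64.2  71.5] yawY -85.83 tilt [ 0.0038 -0.0011] F [ 0.8  0.6 -1.2] w 18.7 j [-0.29  0.07  1.87  0.    1.2   1.2 ]
offset [0.1056 0.197  0.0022] rot [ 0.001 -0.004  0.003] rows>= 5.0 clock 32.35 j [-0.29  0.07  1.87  0.    1.2   1.2 ]
```

Emit:
move_arm:
  delta_rot:
    - [0,0,0]
    - [0,0,0]
    - [0,0,0]
    - [0,0,0]
    - [0,0,0]
  offset:
    - [0.018,0.034,0]
    - [0.038,0.07,0]
    - [0.058,0.107,0]
    - [0.078,0.145,0]
    - [0.095,0.178,0]
  jaw: [0.01,0.01,0.01,0.01,0.01]

```text
clock: 32.85
eef_pos: [583.7, -236.6, 69.7]
orientation: [[0.997, 0.071, 0.001], [0.071, -0.997, -0.001], [0.001, 0.001, -1.0]]
wrist_force: [0.2, 0.0, -0.0]
gripper_width: 18.6
```

```bash
python3 -c "
from h import *
st();goto(596,-253,35,-86,False)"
```

```text
t 32.85 p [ 583.7 -236.6   69.7] yawY -85.93 tilt [ 0.001  -0.0007] F [ 0.2  0.  -0. ] w 18.6 j [-0.51  0.36  1.51 -0.    1.27  0.99]
offset [0.0111 0.0172 0.0347] rot [ 0.001 -0.001  0.001] rows>= 1.0 clock 32.85 j [-0.51  0.36  1.51 -0.    1.27  0.99]
```

Emit:
move_arm:
  delta_rot:
    - [0,0,0]
    - [0,0,0]
    - [0,0,0]
    - [0,0,0]
    - [0,0,0]
  offset:
    - [0.009,0.014,0]
    - [0.011,0.017,0.01]
    - [0.011,0.017,0.024]
    - [0.011,0.017,0.032]
    - [0.011,0.017,0.032]
  jaw: [0.01,0.01,0.01,0.01,0.01]

```text
clock: 33.35
eef_pos: [593.8, -249.4, 34.9]
orientation: [[0.997, 0.072, -0.002], [0.072, -0.997, 0.001], [-0.002, -0.002, -1.0]]
wrist_force: [-1.1, 0.4, -0.6]
gripper_width: 18.4
```

```bash
python3 -c "
from h import *
c=read_camera('wrist');st();cv2.imwrite('pics/w21.png',c['color'][:,:,::-1]);goto(596,-253,11,-86,False);print(proj(c,[(543,-252.5,17),(603,-192.5,17),(603,-312.5,17),(663,-252.5,17)]).round())"
```

```text
t 33.4 p [ 594.3 -249.8   35.9] yawY -85.88 tilt [-0.0013  0.0006] F [ 0.5 -0.2  0.3] w 18.2 j [-0.52  0.42  1.5  -0.    1.22  0.98]
offset [0.0015 0.0033 0.0249] rot [-0.001  0.001  0.002] rows>= 1.0 clock 33.4 j [-0.52  0.42  1.5  -0.    1.22  0.98]
[[256. 309.]
 [156. 211.]
 [370. 225.]
 [273. 107.]]
```

View pics/w21.png

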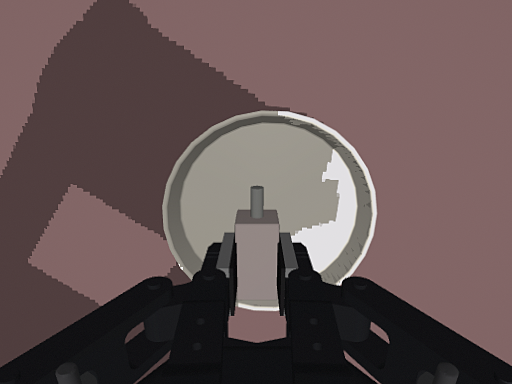

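The dish rim spans columns 163 to 376, about 6 px right of prediction, so its centre is near y = -256. I'll shift there while lowering.

Emit:
move_arm:
  delta_rot:
    - [0,0,0]
    - [0,0,0]
    - [0,0,0]
    - [0,0,0]
    - [0,0,0]
  offset:
    - [0,0.003,0.004]
    - [0,0.004,0.012]
    - [0,0.004,0.02]
    - [0,0.004,0.025]
    - [0,0.004,0.025]
  jaw: [0.01,0.01,0.01,0.01,0.01]

```text
clock: 33.9
eef_pos: [594.7, -254.5, 10.4]
orientation: [[0.997, 0.071, -0.001], [0.071, -0.997, 0.001], [-0.001, -0.001, -1.0]]
wrist_force: [-0.2, 0.5, -1.5]
gripper_width: 18.1
```

Emit:
move_arm:
  delta_rot:
    - [0,0,0]
    - [0,0,0]
    - [0,0,0]
    - [0,0,0]
  offset:
    - [0,0,0.001]
    - [0,0,0.002]
    - [0,0,0.002]
    - [0,0,0.002]
  jaw: [0.01,0.01,0.01,0.01]

```text
clock: 34.3
eef_pos: [595.3, -254.8, 9.7]
orientation: [[0.997, 0.071, 0.0], [0.071, -0.997, -0.0], [0.0, 0.0, -1.0]]
wrist_force: [-0.4, -0.8, -0.4]
gripper_width: 18.9
```

Emit:
move_arm:
  delta_rot:
    - [0,0,0]
    - [0,0,0]
    - [0,0,0]
    - [0,0,0]
  offset:
    - [0,0,0.0006]
    - [0,0,0.0012]
    - [0,0,0.0018]
    - [0,0,0.0018]
  jaw: [0.01,0.01,0.01,0.01]

```text
clock: 34.7
eef_pos: [595.2, -254.8, 8.0]
orientation: [[0.997, 0.071, 0.0], [0.071, -0.997, -0.0], [0.0, 0.0, -1.0]]
wrist_force: [-1.5, 1.3, 2.5]
gripper_width: 18.5
```

Emit:
move_arm:
  delta_rot:
    - [0,0,0]
    - [0,0,0]
    - [0,0,0]
  offset:
    - [0,0,0.0005]
    - [0,0,0.0008]
    - [0,0,0.0008]
  jaw: [0.01,0.01,0.01]

```text
clock: 35.0
eef_pos: [595.2, -254.8, 7.9]
orientation: [[0.997, 0.071, 0.0], [0.071, -0.997, -0.0], [0.0, 0.0, -1.0]]
wrist_force: [-6.2, 2.8, 13.7]
gripper_width: 18.7
```

Contact came at 7.9, as predicted. Releasing and rising.

Emit:
move_arm:
  delta_rot:
    - [0,0,0]
    - [0,0,0]
    - [0,0,0]
    - [0,0,0]
    - [0,0,0]
  offset:
    - [0,0,-0.0008]
    - [0,0,-0.0008]
    - [0,0,-0.0008]
    - [0,0,-0.0008]
    - [0,0,-0.0008]
  jaw: [0.02,0.023,0.028,0.034,0.038]

```text
clock: 35.5
eef_pos: [595.1, -254.8, 7.6]
orientation: [[0.997, 0.071, -0.0], [0.071, -0.997, -0.0], [-0.0, 0.0, -1.0]]
wrist_force: [0.0, 0.4, -1.0]
gripper_width: 37.9
```

Emit:
move_arm:
  delta_rot:
    - [0,0,0]
    - [0,0,0]
    - [0,0,0]
    - [0,0,0]
    - [0,0,0]
  offset:
    - [0,0,0]
    - [0,0,-0.01]
    - [0,0,-0.04]
    - [0,0,-0.08]
    - [0,0,-0.12]
  jaw: [0.038,0.038,0.038,0.038,0.038]

```text
clock: 36.0
eef_pos: [594.9, -254.6, 129.7]
orientation: [[0.997, 0.071, -0.0], [0.071, -0.997, 0.0], [-0.0, -0.0, -1.0]]
wrist_force: [1.3, 0.1, 0.4]
gripper_width: 38.0
```

Emit:
move_arm:
  delta_rot:
    - [0,0,0]
    - [0,0,0]
    - [0,0,0]
    - [0,0,0]
    - [0,0,0]
  offset:
    - [-0.02,0,-0.03]
    - [-0.05,0,-0.06]
    - [-0.08,0,-0.08]
    - [-0.1,0,-0.08]
    - [-0.1,0,-0.08]
  jaw: [0.038,0.038,0.038,0.038,0.038]

```text
clock: 36.5
eef_pos: [493.9, -262.2, 209.8]
orientation: [[0.998, 0.07, 0.002], [0.07, -0.998, -0.002], [0.002, 0.002, -1.0]]
wrist_force: [0.6, 0.1, -0.4]
gripper_width: 38.4
```

```bash
python3 -c "
from h import *
st();c=read_camera('wrist');cv2.imwrite('pics/w22.png',c['color'][:,:,::-1])
c=read_camera('top');crop(c,150,140,420,260,2.9,'t22.png');c=read_camera('scene');crop(c,50,80,410,290,2.2,'s22.png');st()"
```

```text
t 36.5 p [ 493.9 -262.2  209.8] yawY -85.98 tilt [ 0.0018 -0.0018] F [ 0.6  0.1 -0.4] w 38.4 j [-0.63  0.12  1.51 -0.    1.5   0.88]
t 36.65 p [ 495.7 -261.9  208.1] yawY -85.93 tilt [ 0.0004 -0.0002] F [ 0.6  0.4 -0.3] w 37.8 j [-0.62  0.13  1.51  0.    1.5   0.88]
```

View pics/w22.png

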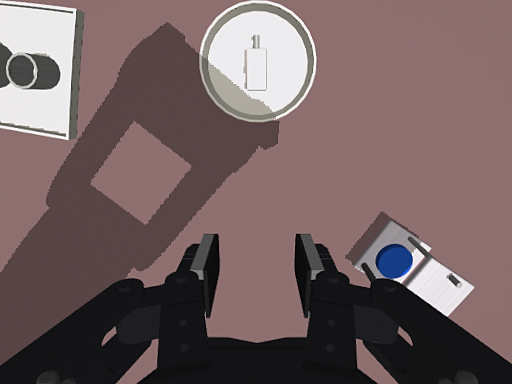

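View pics/t22.png

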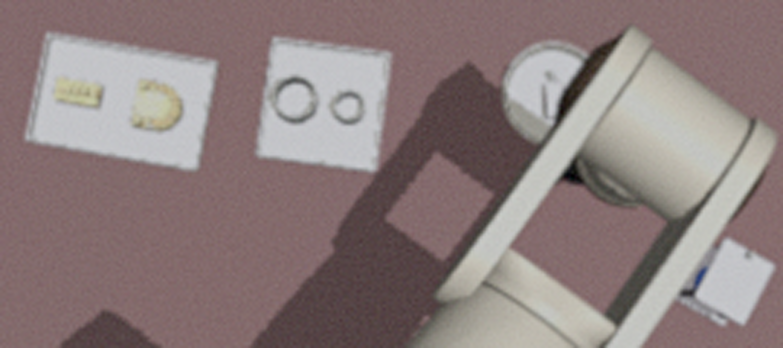

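View pics/s22.png

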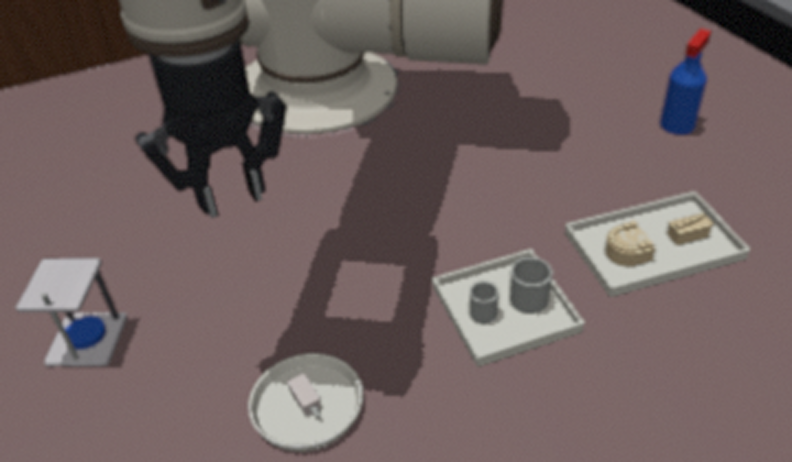

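The final pictures show everything in place:
- **Casts:** both teeth up and well apart in the pan, at (630,243) and (690,228) in the scene crop.
- **Rings:** both upright in the tray, at (484,302) and (531,285).
- **Block:** flat in the middle of the dish, at (256,68) in the wrist view.
- **Bottle and articulator:** still standing where they were.

The gripper touches nothing, so I'm handing in.

```bash
python3 -c "
from bench import *
print(job_done())"
```

```text
the job is handed in; nothing more can be done
None
```

The job is handed in after about 37 s of the 112 s allowed. I placed the things in the order asked: full cast, half cast, large ring, small ring, then the milling block. I lowered each one slowly until it touched the tray floor, with contact forces of about 16 N at most, and released it there. The tool height at each contact matched the height it was gripped at plus the 3 mm floor.

The last wrist, top and scene pictures show:
- **Casts:** both in the long pan, teeth up, with a gap of about 40 mm by the placing positions.
- **Rings:** both standing on end in the square tray.
- **Block:** lying flat near the middle of the round dish.
- **Bottle and articulator:** where they stood.

**Disagreement:** the dish centre I measured from the top camera was about 3.5 mm off from what the wrist camera showed. I followed the wrist camera and shifted the placement. No check failed.

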